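# Restock the sprung spice lane, oldest jars first

### The arm

A 6-joint arm with a two-finger parallel gripper is mounted at the origin on a cart in front of the work surface, level with it; the furniture and walls round the work are solid. World frame = base frame: x ahead of the robot, y to its left, z up, the work surface at z = 0. Lengths are in m, angles in rad, forces in N, time in s.
With the tool pointing down it reaches from about 0.25 to 0.775 m from the base axis. Payload 8.9 kg.
Tool frame: the origin (TCP) lies at the very end of the fingers, on their centre line; the grasp point (between the pads) lies 19 mm behind it (bot.tcp_to_grasp is the z of the grasp point in the tool frame, in m); z points along the fingers, y is the line along which they close (so a half turn about z gives the same grasp; the last joint's range is limited). The gripper opens to 85 mm and grips with 20 to 120 N. Pads are 22 mm wide; open, the fingers measure 114 mm over their backs; the gripper's body (76 mm by 85 mm) begins 54 mm behind the grasp point. The pads swing forward as they close: fully open they stand 13 mm farther back than shut.
Start: joints at [-1.316, 0.291, -0.153, 1.127, 0, 1.431], TCP at [0.201, -0.485, 0.231] pointing down, gripper open.
Joint ranges: [-2.52, 2.52], [-0.91, 1.74], [-1.3, 1.37], [-1.96, 2.02], [-1.52, 1.47], [-3.14, 3.14]. Speed limits (rad/s): [2.22, 2.22, 2.79, 3.14, 3.14, 3.14].

### API

Orientations are given as a 3x3 rotation matrix whose columns are the frame's x, y, z axes.
In Python, from station import bot gives the robot as it stands.
- The arm moves only by the tool carry_out, never from a script. Its argument "plan" is a list of rows, each a list of 7 numbers: the shift along the tool's x, y, z in cm, then the turn, a rotation vector about the tool's x, y, z in degrees, then the finger opening in cm, from 0 to 8.54. In form: [[x, y, z, ax, ay, az, jaw], ...]. A call has 1 to 20 rows; each row is the pose to reach, as a shift and turn from the pose commanded when the call began, along the tool's axes at that moment; what a row does not reach only later rows make up. A row lasts 1/10 s, in which the tool goes at most 50 mm and 8.59 degrees, less where a joint would pass 70% of its speed; a pose out of reach is approached as far as the arm can. A call with a gripper value outside its range is refused whole. The fingers move at their own pace and stop on an object; the grip force is fixed at half the most. Time passes only in rows, so rows that repeat a pose let the fingers close. It gives the time, the measured TCP pose, the force, the opening and the grip force at its end, in the units of the state.
- bot.get_obs(): the state, without advancing time (a new reading comes with each control period).
- bot.capture(name): name is "scene" or "top" or "wrist"; returns a dict with "image" (384x512x3 uint8, red, green, blue), "intrinsics" (3x3 intrinsics, pixels), "eye" and "orientation" of the camera in the world; the wrist camera has in their place "mount" (4x4, takes a point from camera to tool coordinates, whose origin is the TCP and whose axes are the flange's). Camera axes: x right, y down, z forward; pixel columns grow to the right and rows downward; lengths in m; the calibration is good to about 2 mm. A picture is of the moment at which its call begins: read the wrist's pose just before it. There is no depth.
- bot.hand_in(): hands the job in; it is judged then, once.
The state is a dict: "t": time; "q": joint angles; "joint_velocities": joint speeds; "effort": joint torques, N m; "tool_pos": TCP position; "ee_rot": TCP orientation; "contact_force": force on the tool from outside, world axes, zero at the start; "moment": the same for the moment, N m; "grip_width": opening from 0.0 (shut) to 1.0 (fully open); "grasp_force": force on a finger pad.
Only numpy, scipy, OpenCV 4.12 (cv2) and the standard library are available. Lean on these libraries where they do the work, as an engineer would, in place of code of your own. Each camera call takes 0.05 s, during which the arm holds its last target. There are 200 camera calls.

### The job

Restock the spice rack so that the oldest jars get used first: move the salt shaker out of the lane into the small nest of the wooden block and stand the pepper mill in the large nest, and pull the red-capped older jars forward to the lane's front stop, in their order and close up, before any new jar goes near the lane. Then load every black-capped new jar into the lane behind them, pressing the sprung pusher back to make room where the row has none, so that all stand upright on the lane floor in one row in front of the pusher. Leave the mug, the tin and the glass tumbler alone.

Things in the scene. Friction and masses are not known exactly. Their poses are not given: they have to be found in the camera images.
- spice_rack: fixed open-topped lane of light wood for one row of jars. Origin on the worktop under the front stop's inner face, on the centre line; x along the lane to the back, y across, z up. Lane 50 mm wide inside, floor 4 mm above the worktop; side walls and front stop 10 mm thick, tops at 54 mm; grey spring housing at its back, x = 272 to 312 mm, 58 mm high.
- pusher_face (a point): middle of the top edge of the front face of the sprung pusher: upright blue plate across the lane, 46 mm wide, 8 mm thick, top 134 mm above the worktop (24 mm above a red-capped jar standing in the lane, 34 mm above a black-capped one). At rest its face is 163 mm behind the front stop's inner face. Axes as the rack's.
- pusher (a joint): travel of the pusher, m: 0 at rest (forward), 0.085 fully back. A spring drives it forward: 2 N at rest, 4 N fully back, damped (25 N per m/s); let go, it closes in about half a second on what stands before it. A jar held above the row, its foot below the plate's top edge, can press it back and then be let down in front of it.
- nest_block: fixed brown wooden block 215 x 88 x 22 mm (x, y, z) with two round nests of different size; origin at the centre of its underside.
- small_nest (a point): centre of the floor of the small nest: round, 54 mm across, 14 mm deep, floor 8 mm above the worktop; for the salt shaker
- large_nest (a point): centre of the floor of the large nest: round, 70 mm across, 14 mm deep, floor 8 mm above the worktop; for the pepper mill
- salt_shaker_mid (a point): glass salt shaker with a grey top, 90 mm tall: body 44 mm across up to 66 mm, then a top 34 mm across; 100 g; the point is its centre, 45 mm above its underside; z axis upward. Starts upright in the lane next to the front stop, ahead of the red-capped jars (another like it at the back by the toaster is not meant).
- pepper_mill_mid (a point): dark brown wooden pepper mill, 170 mm tall: body 58 mm across at the foot (to contact a cone narrowing to 48 mm at 120 mm), then a rounded head, widest (49 mm) 133 to 141 mm above the foot, that can be gripped, a small knob on top; 180 g; the point is its centre, 85 mm above its underside; z axis upward. Starts upright among the new jars (not the one by the toaster).
- old_1_mid (a point): older stock: glass spice jar with a RED cap, a cylinder 45 mm across and 106 mm tall (cap: the top 21 mm), 110 g; the point is its centre, 53 mm above its underside; its z axis runs up the jar. Starts in the lane, the foremost of the red-capped jars. Always present.
- old_2_mid (a point): older stock: glass spice jar with a RED cap, a cylinder 45 mm across and 106 mm tall (cap: the top 21 mm), 110 g; the point is its centre, 53 mm above its underside; its z axis runs up the jar. Starts in the lane behind old_1. May be absent.
- new_1_mid (a point): new stock: glass spice jar with a BLACK cap, a cylinder 43 mm across and 96 mm tall (cap: the top 21 mm), 200 g, heavy-footed; the point is its centre, 48 mm above its underside; its z axis runs up the jar. Starts upright on the worktop. Always present.
- new_2_mid (a point): new stock: glass spice jar with a BLACK cap, a cylinder 43 mm across and 96 mm tall (cap: the top 21 mm), 200 g, heavy-footed; the point is its centre, 48 mm above its underside; its z axis runs up the jar. Starts upright on the worktop. Always present.
- new_3_mid (a point): new stock: glass spice jar with a BLACK cap, a cylinder 43 mm across and 96 mm tall (cap: the top 21 mm), 200 g, heavy-footed; the point is its centre, 48 mm above its underside; its z axis runs up the jar. Starts upright on the worktop. May be absent.
- new_4_mid (a point): new stock: glass spice jar with a BLACK cap, a cylinder 43 mm across and 96 mm tall (cap: the top 21 mm), 200 g, heavy-footed; the point is its centre, 48 mm above its underside; its z axis runs up the jar. Starts upright on the worktop. May be absent.
- mug_tea: orange mug, 81 mm across, 101 mm tall, with a handle (120 mm over all), bystander; origin on its underside, half-way along its length with the handle
- tin_fish: flat green tin, 86 mm across, 40 mm tall, bystander; origin at the centre of its underside
- tumbler: clear glass tumbler, 80 mm across, 91 mm tall, bystander; origin at the centre of its underside
Not all that is in view belongs to the job. What is shaped like the part that bears new_1_mid but purple is not meant. Leave any purple look-alike of the part that bears old_2_mid alone.

How it is judged:
By the outcome, as a careful person would: the job done as asked, in the order asked, and still so for the second after the job is handed in, with the robot touching nothing.
Of old_2, new_3, new_4 only 1 to 2 are there at a start; the rules pass over those that are not, and their reading is None.
At some moment in a run one of new_1, new_2, new_3, new_4 may be knocked a few centimetres aside while the robot is not near it.
It also fails if it takes over 210 s, if anything falls off the work surface, if the arm or the gripper's body presses on something with over 40 N, if the wrist force passes 120 N, or if a joint passes its speed limit or range.

## Working session

There is one attempt and no reset: what is moved stays moved. The work goes in short steps, Python scripts to look and compute and a tool call to move; the robot and the scene stay as the last step left them, time stands still between calls to the robot, and variables do not carry over. Pictures are saved under pics/ and viewed, at most 14 in all, crops included, and the job is handed in when it is done.

Besides the shell and the picture viewer there is one more tool, called after "Request:" in YAML: its name, and indented under it one key for each argument. carry_out: Moves the arm, as the interface text tells. Its arguments: {"type":"object","properties":{"plan":{"type":"array","items":{"type":"array","items":{"type":"number"}}}},"required":["plan"]}

```bash
ls; mkdir -p pics
cat > h.py <<'E'
import numpy as np, cv2
from station import bot
def snap(cam,name):
    o=bot.get_obs(); c=bot.capture(cam); np.savez(f'pics/{name}.npz',pos=o['tool_pos'],rot=o['ee_rot'],**{k:np.array(v) for k,v in c.items()})
    cv2.imwrite(f'pics/{name}.png',c['image'][:,:,::-1]); return c
def ray(name,u,v):
    d=np.load(f'pics/{name}.npz'); K=d['intrinsics']; r=np.linalg.inv(K)@[u,v,1]
    if 'eye' in d: return d['eye'],d['orientation']@r
    M=d['mount']; R=d['rot']; return d['pos']+R@M[:3,3], R@M[:3,:3]@r
def at(name,u,v,z):
    e,r=ray(name,u,v); return (e+r*(z-e[2])/r[2]).round(4)
def proj(name,p):
    d=np.load(f'pics/{name}.npz'); K=d['intrinsics']
    if 'eye' in d: e,R=d['eye'],d['orientation']
    else: M=d['mount'];R0=d['rot']; e=d['pos']+R0@M[:3,3]; R=R0@M[:3,:3]
    c=K@(R.T@(np.array(p)-e)); return (c[:2]/c[2]).round(1)
def crop(name,u0,v0,u1,v1,s):
    im=cv2.imread(f'pics/{name}.png')[v0:v1,u0:u1]; cv2.imwrite(f'pics/{name}_c{u0}_{v0}.png',cv2.resize(im,None,fx=s,fy=s,interpolation=cv2.INTER_CUBIC))
E
python3 - <<'E'
from h import *
a=snap('scene','s0');b=snap('top','t0')
for c in(a,b): print(c['eye'],c['orientation'],c['intrinsics'])
o=bot.get_obs();print(o['tool_pos'],o['ee_rot'],o['t'])
im=cv2.imread('pics/t0.png');cv2.imwrite('pics/t0b.png',cv2.resize(im,(800,600),interpolation=cv2.INTER_CUBIC))
im=cv2.imread('pics/s0.png');cv2.imwrite('pics/s0b.png',cv2.resize(im,(800,600),interpolation=cv2.INTER_CUBIC))
E
```

```text
pics
[-0.509076   -0.54243965  0.64311613] [[ 0.49203015 -0.37490833  0.78571628]
 [-0.87034261 -0.19083866  0.45396514]
 [-0.02025027 -0.90720689 -0.42019707]] [[423.68858686   0.         252.98848995]
 [  0.         423.68858686 193.3278    ]
 [  0.           0.           1.        ]]
[0.33903097 0.05341281 1.24323132] [[ 0.02060261 -0.98902769  0.14628656]
 [-0.99955237 -0.02355085 -0.01845046]
 [ 0.02169319 -0.14584095 -0.98907018]] [[413.5746668    0.         255.06600022]
 [  0.         413.5746668  193.62159889]
 [  0.           0.           1.        ]]
[ 0.20133912 -0.48441571  0.23078248] [[ 9.23461937e-01  3.83689939e-01 -2.87568522e-04]
 [ 3.83690002e-01 -9.23461211e-01  1.17179609e-03]
 [ 1.84047994e-04 -1.19244625e-03 -9.99999272e-01]] 0.1
```

View pics/t0b.png

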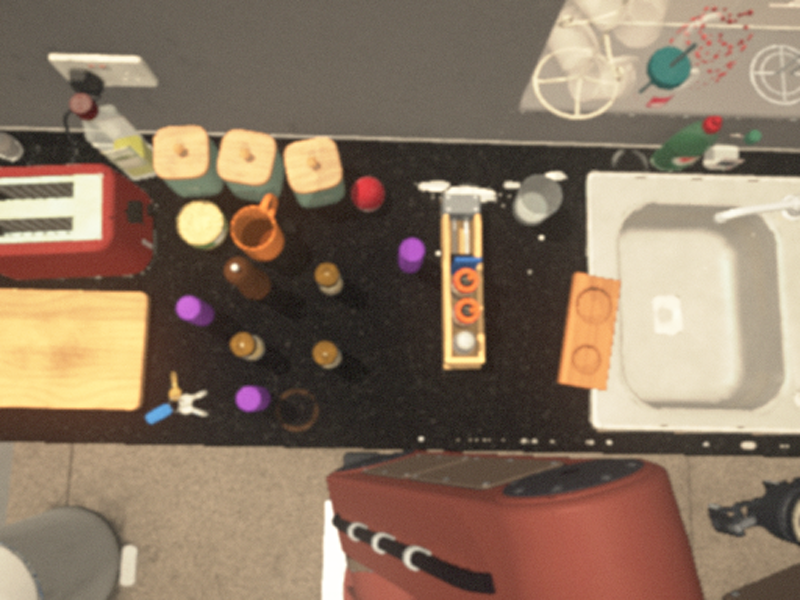

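View pics/s0b.png

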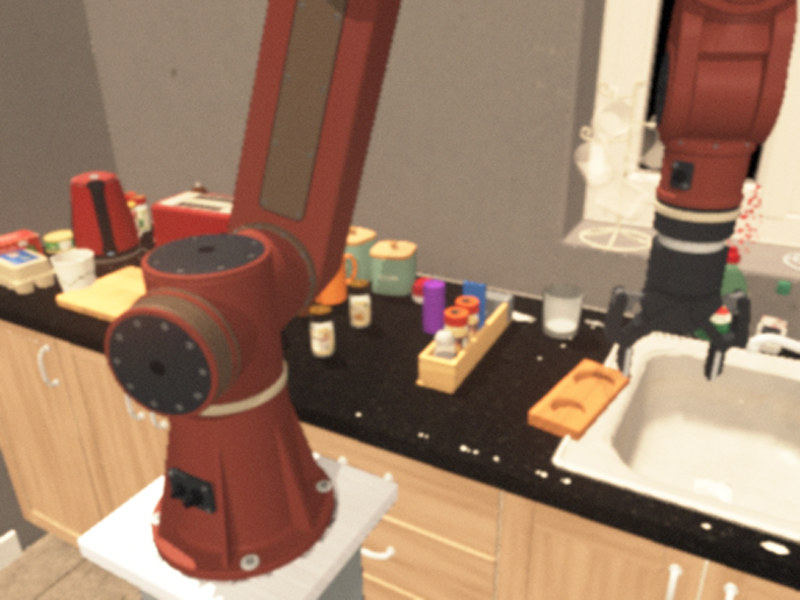

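Run:
```python
from h import *
crop('t0',110,110,400,270,2.75)
s=1.5625
def a(n,u,v,z): print(n,at('t0',u/s,v/s,z))
a('salt',465,341,.094);a('old1',466,311,.11);a('old2',466,281,.11)
a('n_a',327,271,.096);a('n_b',243,345,.096);a('n_c',325,353,.096)
a('mill',235,267,.17)
a('front L',444,368,.054);a('front R',484,367,.054)
a('hous L',447,213,.058);a('hous R',481,213,.058)
a('small',587,358,.022);a('large',594,304,.022)
for c in((575,272),(620,280),(605,390),(558,382)):a('blk',*c,.022)
a('mug',257,235,.1);a('tin',202,225,.04);a('purpR',412,248,.1);a('tumbler',540,195,.09)
```

```text
salt [ 0.4424 -0.0882  0.094 ]
old1 [ 0.4943 -0.0877  0.11  ]
old2 [ 0.5484 -0.0874  0.11  ]
n_a [0.5631 0.1622 0.096 ]
n_b [0.4263 0.3055 0.096 ]
n_c [0.4153 0.1603 0.096 ]
mill [0.5517 0.3099 0.17  ]
front L [ 0.3954 -0.0547  0.054 ]
front R [ 0.3989 -0.1284  0.054 ]
hous L [ 0.6881 -0.057   0.058 ]
hous R [ 0.6898 -0.1217  0.058 ]
small [ 0.4217 -0.3294  0.022 ]
large [ 0.5258 -0.3452  0.022 ]
blk [ 0.5875 -0.3097  0.022 ]
blk [ 0.5739 -0.397   0.022 ]
blk [ 0.3622 -0.3622  0.022 ]
blk [ 0.3753 -0.2733  0.022 ]
mug [0.6254 0.2905 0.1   ]
tin [0.6572 0.4081 0.04  ]
purpR [0.6086 0.0098 0.1   ]
tumbler [ 0.7179 -0.2269  0.09  ]
```

View pics/t0_c110_110.png

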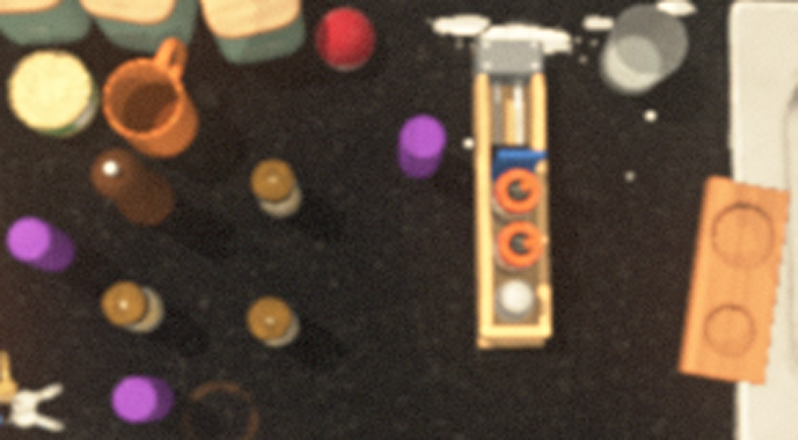

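Candidates (800-px top view): black-capped jars (327,271), (243,345) and (325,353). Purple look-alikes at (412,250), (195,310), (252,398) are not meant. Salt in the lane at (465,341), old_1 (466,311), old_2 (466,281), mill (235,267). The crop confirms this: two old jars and three new ones. Next I'll turn the tool to yaw 180° above the lane.

Request:
carry_out:
  plan:
    - [0,0,-12,0,0,-40,8.5]
    - [10,-6,-12,0,0,-40,8.5]
    - [20,-12,-12,0,0,-80,8.5]
    - [30,-18,-12,0,0,-80,8.5]
    - [41.9,-25.4,-12,0,0,-80,8.5]
    - [41.9,-25.4,-12,0,0,-80,8.5]
    - [41.9,-25.4,-12,0,0,-80,8.5]
    - [41.9,-25.4,-12,0,0,-80,8.5]
    - [41.9,-25.4,-12,0,0,-120,8.5]
    - [41.9,-25.4,-12,0,0,-120,8.5]
    - [41.9,-25.4,-12,0,0,-120,8.5]
    - [41.9,-25.4,-12,0,0,-120,8.5]
    - [41.9,-25.4,-12,0,0,-120,8.5]
    - [41.9,-25.4,-12,0,0,-157.4,8.5]
    - [41.9,-25.4,-12,0,0,-157.4,8.5]
    - [41.9,-25.4,-12,0,0,-157.4,8.5]
    - [41.9,-25.4,-12,0,0,-157.4,8.5]
    - [41.9,-25.4,-12,0,0,-157.4,8.5]
    - [41.9,-25.4,-12,0,0,-157.4,8.5]
    - [41.9,-25.4,-12,0,0,-157.4,8.5]

```text
t: 2.1
tool_pos: [0.4908, -0.0895, 0.351]
ee_rot: [[-1.0, 0.0, -0.001], [0.0, 1.0, 0.0], [0.001, 0.0, -1.0]]
contact_force: [-0.6, 0.2, -0.3]
grip_width: 0.994
grasp_force: 0.0
```

Run:
```python
from h import *
d=snap('wrist','w1');o=bot.get_obs();print(o['tool_pos'],o['ee_rot'],o['q'],d['mount'],d['intrinsics'])
im=cv2.imread('pics/w1.png');cv2.imwrite('pics/w1b.png',cv2.resize(im,(800,600),interpolation=cv2.INTER_CUBIC))
```

```text
[ 0.49077255 -0.08945247  0.3510557 ] [[-9.99997790e-01  2.02150438e-03 -5.77421186e-04]
 [ 2.02142133e-03  9.99997947e-01  1.44387661e-04]
 [ 5.77711881e-04  1.43220130e-04 -9.99999823e-01]] [-3.26916507e-01  2.04908848e-01  4.43665143e-02  1.41084720e+00
 -4.86835578e-05 -3.24895028e-01] [[ 5.20522238e-04 -9.54992259e-01 -2.96630265e-01  7.48510265e-02]
 [ 9.99999857e-01  4.60634643e-04  2.71784961e-04 -1.91511654e-04]
 [-1.22914358e-04 -2.96630364e-01  9.54992362e-01 -1.43085885e-01]
 [ 0.00000000e+00  0.00000000e+00  0.00000000e+00  1.00000000e+00]] [[277.02620234   0.         252.06439273]
 [  0.         277.02620234 191.86466841]
 [  0.           0.           1.        ]]
```

View pics/w1b.png

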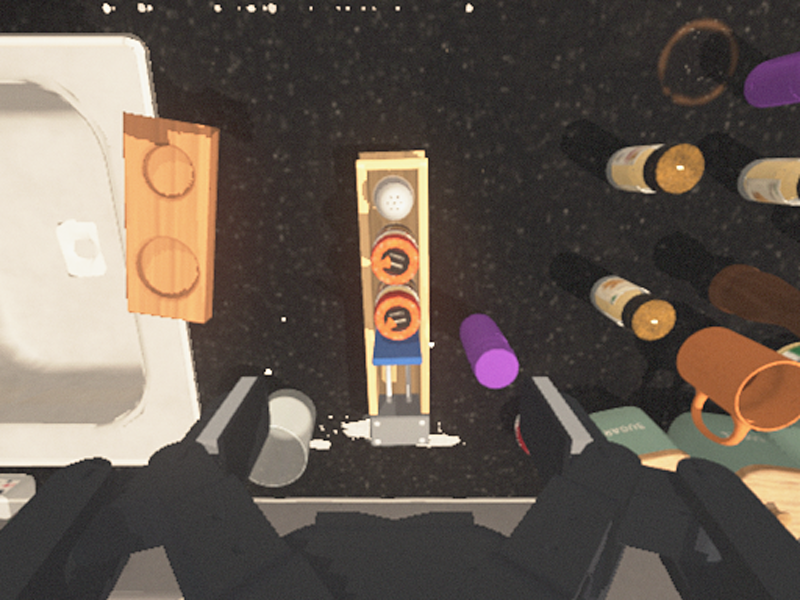

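```bash
cat >> h.py <<'E'
s=1.5625
def a(im,n,u,v,z): print(n,at(im,u/s,v/s,z)[:2])
E
python3 - <<'E'
from h import *
for p in [(357,152,.054),(426,151,.054),(357,161,.054),(428,158,.054),(357,161,.0),(370,173,.054),(417,171,.054),(370,416,.058),(428,416,.058),(371,445,.058),(429,445,.058),(377,362,.134),(421,364,.134),(376,334,.134),(393,199,.094),(396,262,.11),(398,314,.11),
 (169,172,.01),(169,268,.01),(168,169,.022),(170,265,.022),(680,168,.096),(654,319,.096),(491,352,.1)]: a('w1',p,*p)
for z in(.094,.054): print(proj('w1',(.40,-.091,z))*s)
E
```

```text
(357, 152, 0.054) [ 0.4035 -0.125 ]
(426, 151, 0.054) [ 0.4025 -0.0586]
(357, 161, 0.054) [ 0.4117 -0.1252]
(428, 158, 0.054) [ 0.4089 -0.0565]
(357, 161, 0.0) [ 0.4112 -0.1296]
(370, 173, 0.054) [ 0.4229 -0.1128]
(417, 171, 0.054) [ 0.421 -0.067]
(370, 416, 0.058) [ 0.6911 -0.1169]
(428, 416, 0.058) [ 0.6911 -0.0501]
(371, 445, 0.058) [ 0.7301 -0.1163]
(429, 445, 0.058) [ 0.7301 -0.048 ]
(377, 362, 0.134) [ 0.587  -0.1048]
(421, 364, 0.134) [ 0.589  -0.0647]
(376, 334, 0.134) [ 0.5596 -0.1054]
(393, 199, 0.094) [ 0.4448 -0.0903]
(396, 262, 0.11) [ 0.4993 -0.0876]
(398, 314, 0.11) [ 0.549  -0.0856]
(169, 172, 0.01) [ 0.4226 -0.3307]
(169, 268, 0.01) [ 0.528  -0.3469]
(168, 169, 0.022) [ 0.4194 -0.3253]
(170, 265, 0.022) [ 0.5218 -0.3388]
(680, 168, 0.096) [0.4179 0.1623]
(654, 319, 0.096) [0.559  0.1646]
(491, 352, 0.1) [0.5923 0.0067]
[392.1875  146.40625]
[392.34375 148.28125]
```

Run:
```python
from h import *
crop('w1',210,85,300,300,3.5)
im=cv2.imread('pics/w1_c210_85.png');cv2.imwrite('pics/c1.png',np.hstack([im[:590],cv2.resize(cv2.imread('pics/w1.png')[65:215,70:145],None,fx=3.9,fy=3.9,interpolation=2)[:590]]) if 0 else im[:590])
im=cv2.imread('pics/w1.png')
A=cv2.resize(im[90:230,222:282],None,fx=4,fy=4,interpolation=2);B=cv2.resize(im[65:205,70:140],None,fx=4,fy=4,interpolation=2)
cv2.imwrite('pics/c1.png',np.hstack([A,B]))
```

```text
(no output)
```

View pics/c1.png

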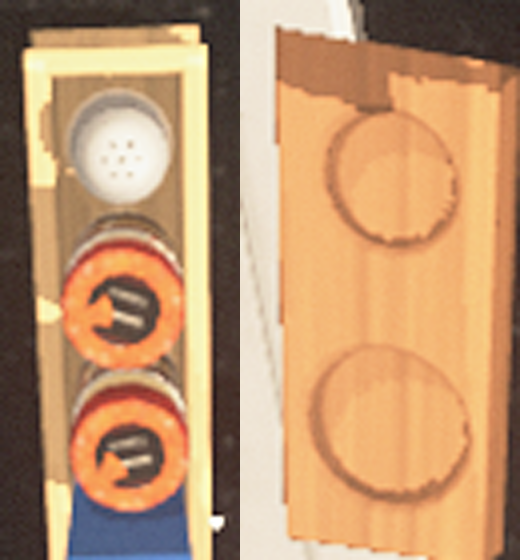

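Request:
carry_out:
  plan:
    - [4.6,-0.1,5,0,0,0,8.5]
    - [4.6,-0.1,10,0,0,0,8.5]
    - [4.6,-0.1,15,0,0,0,8.5]
    - [4.6,-0.1,19,0,0,0,8.5]
    - [4.6,-0.1,23,0,0,0,8.5]
    - [4.6,-0.1,26,0,0,0,8.5]
    - [4.6,-0.1,28,0,0,0,8.5]
    - [4.6,-0.1,28.7,0,0,0,8.5]
    - [4.6,-0.1,28.7,0,0,0,8.5]
    - [4.6,-0.1,28.7,0,0,0,5]
    - [4.6,-0.1,28.7,0,0,0,4]
    - [4.6,-0.1,28.7,0,0,0,2.5]
    - [4.6,-0.1,28.7,0,0,0,2.5]
    - [4.6,-0.1,28.7,0,0,0,2.5]
    - [4.6,-0.1,28.7,0,0,0,2.5]
    - [4.6,-0.1,28.7,0,0,0,2.5]
    - [4.6,-0.1,28.7,0,0,0,2.5]

```text
t: 3.85
tool_pos: [0.4458, -0.0907, 0.0653]
ee_rot: [[-1.0, 0.001, 0.002], [0.001, 1.0, -0.001], [-0.002, -0.001, -1.0]]
contact_force: [-0.6, 1.2, 7.5]
grip_width: 0.364
grasp_force: 59.1
```

Request:
carry_out:
  plan:
    - [0,0,-2,0,0,0,2.5]
    - [0,0,-6,0,0,0,2.5]
    - [0,0,-10,0,0,0,2.5]
    - [0,0,-14,0,0,0,2.5]
    - [0,0,-16,0,0,0,2.5]
    - [0.5,-4,-16,0,0,0,2.5]
    - [1,-9,-16,0,0,0,2.5]
    - [1.5,-14,-16,0,0,0,2.5]
    - [2.5,-18,-16,0,0,0,2.5]
    - [2.5,-21,-16,0,0,0,2.5]
    - [2.5,-23.6,-16,0,0,0,2.5]
    - [2.5,-23.6,-16,0,0,0,2.5]
    - [2.5,-23.6,-16,0,0,0,2.5]
    - [2.5,-23.6,-16,0,0,0,2.5]

```text
t: 5.25
tool_pos: [0.4197, -0.3255, 0.2243]
ee_rot: [[-1.0, 0.0, -0.0], [0.0, 1.0, 0.001], [0.0, 0.001, -1.0]]
contact_force: [-0.5, 0.5, -0.6]
grip_width: 0.364
grasp_force: 60.1
```

Run:
```python
from h import *
d=snap('wrist','w2');o=bot.get_obs();print(o['tool_pos'],o['ee_rot'])
im=cv2.imread('pics/w2.png');cv2.imwrite('pics/w2b.png',cv2.resize(im,(800,600),interpolation=cv2.INTER_CUBIC))
```

```text
[ 0.41979991 -0.32538541  0.22441798] [[-9.99999957e-01 -2.78488244e-04 -9.59299114e-05]
 [-2.78521712e-04  9.99999900e-01  3.49037099e-04]
 [ 9.58326991e-05  3.49063802e-04 -9.99999934e-01]]
```

View pics/w2b.png

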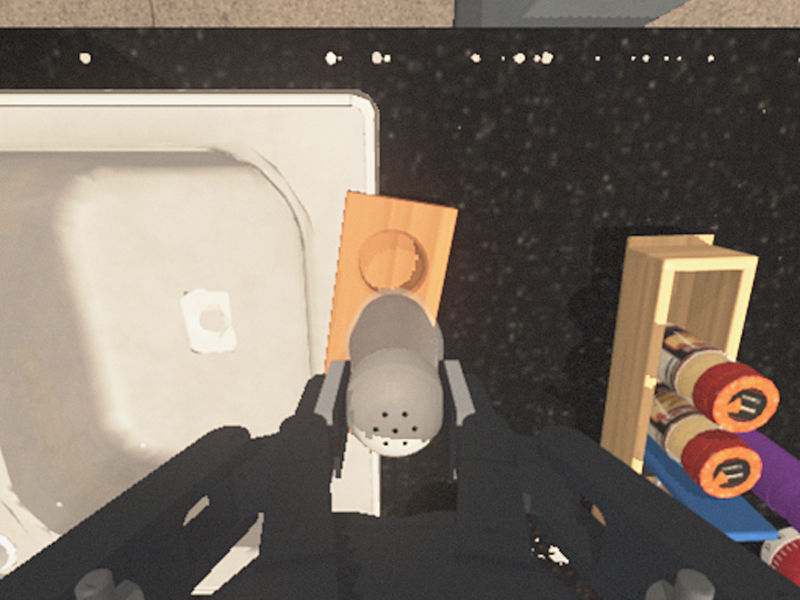

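Run:
```python
from h import *
a('w2','nest',392.5,262.5,.022);a('w2','saltfront',396,292,.163);a('w2','saltL',349,340,.163);a('w2','saltR',443,340,.163)
a('w2','L',359,262,.022);a('w2','R',426,262,.022)
```

```text
nest [ 0.4203 -0.3265]
saltfront [ 0.4043 -0.3245]
saltL [ 0.4297 -0.3484]
saltR [ 0.4297 -0.3005]
L [ 0.4198 -0.3538]
R [ 0.4198 -0.2993]
```

Run:
```python
from h import *
t=np.linspace(0,2*np.pi,60)
for cx in(.4185,.4225,.4265):
  f=lambda z,r:np.array([proj('w2',(cx+r*np.cos(k),-.3254+r*np.sin(k),z))*s for k in t])
  A,B,C=f(.163,.022),f(.229,.022),f(.253,.017)
  print(cx,'foot top row',A[:,1].min(),'width',np.ptp(A[:,0]),'body top rows',B[:,1].min(),np.ptp(B[:,0]),'top rows',C[:,1].min(),C[:,1].max(),np.ptp(C[:,0]))
```

```text
0.4185 foot top row 276.71875 width 87.65625 body top rows 324.21875 123.75 top rows 369.21875 467.1875 112.18749999999994
0.4225 foot top row 284.6875 width 87.34375 body top rows 335.15625 122.8125 top rows 381.5625 477.8125 111.25000000000006
0.4265 foot top row 292.5 width 86.71875 body top rows 345.9375 121.87499999999994 top rows 393.59375 488.28125 110.3125
```

Request:
carry_out:
  plan:
    - [0.1,-0.1,4,0,0,0,2.5]
    - [0.1,-0.1,8,0,0,0,2.5]
    - [0.1,-0.1,11,0,0,0,2.5]
    - [0.1,-0.1,12.5,0,0,0,2.5]
    - [0.1,-0.1,13.5,0,0,0,2.5]
    - [0.1,-0.1,14.3,0,0,0,2.5]
    - [0.1,-0.1,14.9,0,0,0,2.5]
    - [0.1,-0.1,15.3,0,0,0,2.5]
    - [0.1,-0.1,15.3,0,0,0,2.5]
    - [0.1,-0.1,15.3,0,0,0,2.5]

```text
t: 6.3
tool_pos: [0.419, -0.3277, 0.0717]
ee_rot: [[-1.0, 0.001, 0.001], [0.001, 1.0, -0.0], [-0.001, -0.0, -1.0]]
contact_force: [0.2, 0.8, -0.7]
grip_width: 0.365
grasp_force: 60.1
```

Request:
carry_out:
  plan:
    - [0,0.05,0.2,0,0,0,2.5]
    - [0,0.05,0.2,0,0,0,2.5]
    - [0,0.05,0.2,0,0,0,4.5]
    - [0,0.05,0.2,0,0,0,6]
    - [0,0.05,0.2,0,0,0,6]
    - [0,0.05,0.2,0,0,0,6]
    - [0,0.05,-3,0,0,0,6]
    - [0,0.05,-7,0,0,0,6]
    - [0,0.05,-12,0,0,0,8.5]
    - [0,0.05,-17,0,0,0,8.5]
    - [-3,6,-18,0,0,0,8.5]
    - [-4,11,-18,0,0,0,8.5]
    - [-5,16,-18,0,0,0,8.5]
    - [-6,20,-18,0,0,0,8.5]
    - [-7,23.7,-18,0,0,0,8.5]
    - [-7,23.7,-18,0,0,0,8.5]
    - [-7,23.7,-18,0,0,0,8.5]

```text
t: 8.0
tool_pos: [0.4891, -0.0894, 0.2514]
ee_rot: [[-1.0, -0.002, 0.0], [-0.002, 1.0, -0.0], [-0.0, -0.0, -1.0]]
contact_force: [0.1, -0.8, 0.3]
grip_width: 0.995
grasp_force: 0.0
```

Run:
```python
from h import *
d=snap('wrist','w3');o=bot.get_obs();print(o['tool_pos'],o['ee_rot'])
im=cv2.imread('pics/w3.png');cv2.imwrite('pics/w3b.png',cv2.resize(im,(800,600),interpolation=cv2.INTER_CUBIC))
```

```text
[ 0.48891267 -0.09046617  0.25132585] [[-9.99999947e-01 -3.20199894e-04 -5.89017521e-05]
 [-3.20177935e-04  9.99999879e-01 -3.72444471e-04]
 [ 5.90210017e-05 -3.72425592e-04 -9.99999929e-01]]
```

View pics/w3b.png

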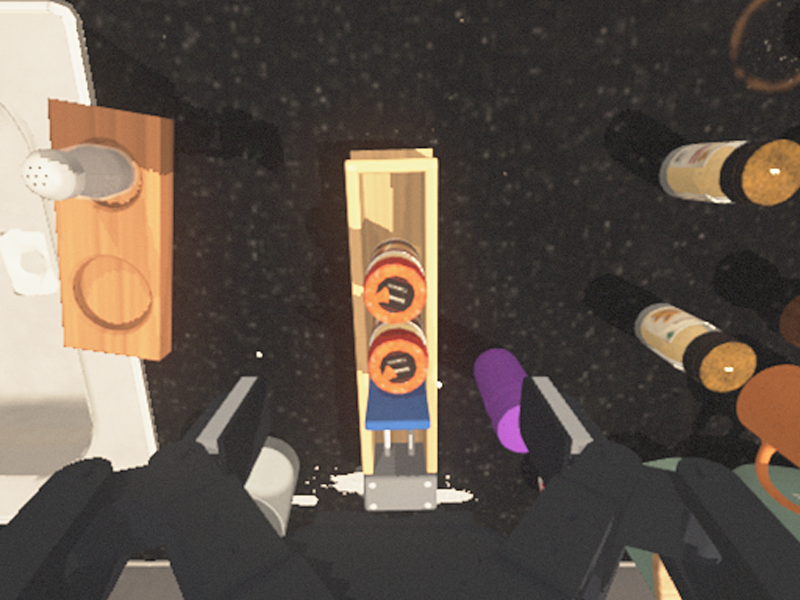

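Run:
```python
from h import *
for n,u,v,z in [('old1',396,293,.11),('old2',398,365,.11),('inL',359,172,.054),('inR',427,172,.054),('inL2',366,300,.054),('hL',365,474,.058),('hR',437,474,.058),('outL',346,160,.054),('outR',438,160,.054),('pusherBack',397,429,.134),('pL',367,429,.134),('pR',429,429,.134)]: a('w3',n,u,v,z)
```

```text
old1 [ 0.4977 -0.0881]
old2 [ 0.5519 -0.0864]
inL [ 0.4191 -0.1161]
inR [ 0.419  -0.0648]
inL2 [ 0.5202 -0.1124]
hL [ 0.6885 -0.1159]
hR [ 0.6883 -0.0489]
outL [ 0.4105 -0.1256]
outR [ 0.4103 -0.0568]
pusherBack [ 0.5891 -0.0871]
pL [ 0.5892 -0.108 ]
pR [ 0.589  -0.0649]
```

Request:
carry_out:
  plan:
    - [-0.9,0.2,4,0,0,0,8.5]
    - [-0.9,0.2,8,0,0,0,8.5]
    - [-0.9,0.2,12,0,0,0,8.5]
    - [-0.9,0.2,15,0,0,0,8.5]
    - [-0.9,0.2,17,0,0,0,8.5]
    - [-0.9,0.2,17.7,0,0,0,8.5]
    - [-0.9,0.2,17.7,0,0,0,6]
    - [-0.9,0.2,17.7,0,0,0,5]
    - [-0.9,0.2,17.7,0,0,0,4]
    - [-0.9,0.2,17.7,0,0,0,3.8]
    - [-0.9,0.2,17.7,0,0,0,3.8]
    - [-0.9,0.2,17.7,0,0,0,3.8]
    - [-0.9,0.2,17.7,0,0,0,3.8]
    - [0.1,0.17,17.7,0,0,0,3.8]
    - [1.1,0.15,17.7,0,0,0,3.8]
    - [2.1,0.11,17.7,0,0,0,3.8]
    - [3.1,0.07,17.7,0,0,0,3.8]
    - [4.0,0.04,17.7,0,0,0,3.8]
    - [4.4,0.03,17.7,0,0,0,3.8]
    - [4.4,0.03,17.7,0,0,0,3.8]

```text
t: 10.05
tool_pos: [0.4471, -0.091, 0.0764]
ee_rot: [[-1.0, 0.001, 0.006], [0.001, 1.0, -0.002], [-0.006, -0.002, -1.0]]
contact_force: [1.7, -0.8, 11.1]
grip_width: 0.509
grasp_force: 63.1
```

Request:
carry_out:
  plan:
    - [0.1,0,-0.1,0,0,0,3.8]
    - [0.2,0,-0.1,0,0,0,3.8]
    - [0.3,0,-0.1,0,0,0,3.8]
    - [0.3,0,-0.1,0,0,0,3.8]
    - [0.3,0,-0.1,0,0,0,3.8]

```text
t: 10.55
tool_pos: [0.4436, -0.0906, 0.0765]
ee_rot: [[-1.0, 0.0, 0.004], [0.0, 1.0, -0.001], [-0.004, -0.001, -1.0]]
contact_force: [3.3, -0.2, 7.5]
grip_width: 0.505
grasp_force: 62.6
```

Request:
carry_out:
  plan:
    - [0.1,0,-0.05,0,0,0,3.8]
    - [0.2,0,-0.05,0,0,0,3.8]
    - [0.3,0,-0.05,0,0,0,3.8]
    - [0.3,0,-0.05,0,0,0,3.8]

```text
t: 10.95
tool_pos: [0.4397, -0.0905, 0.0765]
ee_rot: [[-1.0, 0.001, 0.002], [0.001, 1.0, -0.001], [-0.002, -0.001, -1.0]]
contact_force: [2.7, 0.2, 6.1]
grip_width: 0.507
grasp_force: 62.4
```

Request:
carry_out:
  plan:
    - [0.1,0,-0.05,0,0,0,3.8]
    - [0.2,0,-0.05,0,0,0,3.8]
    - [0.2,0,-0.05,0,0,0,3.8]

```text
t: 11.25
tool_pos: [0.437, -0.0902, 0.0765]
ee_rot: [[-1.0, 0.001, 0.0], [0.001, 1.0, -0.0], [-0.0, -0.0, -1.0]]
contact_force: [1.9, -0.6, 4.3]
grip_width: 0.506
grasp_force: 62.4
```

Run:
```python
from h import *
d=snap('wrist','w4');o=bot.get_obs();print(o['tool_pos'],o['contact_force'])
crop('w4',190,110,310,300,3.1)
```

```text
[ 0.43702507 -0.09018846  0.07644512] [2.11002296 0.07135261 5.48118999]
```

View pics/w4_c190_110.png

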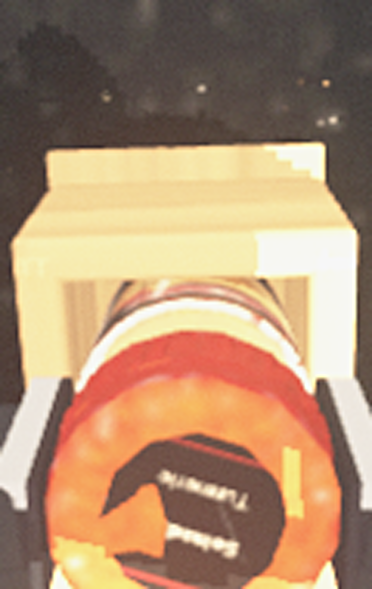

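Run:
```python
from h import *
g=lambda u,v,z:print(at('w4',190+u/3.1,110+v/3.1,z))
g(186,278,.054);g(186,233,.054);g(195,374,.110);g(45,490,.11);g(343,490,.11)
t=np.linspace(0,2*np.pi,60)
for cx in(.437,.440,.443):
  for z in (.089,.110):
    P=np.array([proj('w4',(cx+.0225*np.cos(k),-.0902+.0225*np.sin(k),z)) for k in t]);P=(P-[190,110])*3.1
    print(cx,z,P.min(0),P.max(0))
```

```text
[ 0.4187 -0.0916  0.054 ]
[ 0.4092 -0.0916  0.054 ]
[ 0.4137 -0.0899  0.11  ]
[ 0.4323 -0.1118  0.11  ]
[ 0.4323 -0.0683  0.11  ]
0.437 0.089 [ 61.38 323.02] [324.57 557.38]
0.437 0.11 [ 40.61 379.44] [345.65 642.94]
0.44 0.089 [ 62.31 340.07] [323.95 571.33]
0.44 0.11 [ 41.85 398.66] [344.72 658.75]
0.443 0.089 [ 62.93 356.81] [323.02 585.28]
0.443 0.11 [ 42.78 417.88] [343.48 674.25]
```

Request:
carry_out:
  plan:
    - [-0.2,0,0,0,0,0,3.8]
    - [-0.5,0,0,0,0,0,3.8]
    - [-0.5,0,0,0,0,0,3.8]
    - [-0.5,0,0,0,0,0,5]
    - [-0.5,0,0,0,0,0,6]
    - [-0.5,0,0,0,0,0,7]
    - [-0.5,0,0,0,0,0,8.5]
    - [-0.5,0,0,0,0,0,8.5]
    - [-0.5,0,-4,0,0,0,8.5]
    - [-0.5,0,-8,0,0,0,8.5]
    - [-0.5,0,-12,0,0,0,8.5]
    - [-0.5,0,-15,0,0,0,8.5]
    - [-0.5,0,-15,0,0,0,8.5]

```text
t: 12.6
tool_pos: [0.4441, -0.0909, 0.2301]
ee_rot: [[-1.0, 0.001, 0.006], [0.001, 1.0, -0.002], [-0.006, -0.002, -1.0]]
contact_force: [-0.0, -0.4, 0.2]
grip_width: 0.996
grasp_force: 0.0
```

Run:
```python
from h import *
d=snap('wrist','w5');o=bot.get_obs();print(o['tool_pos'],o['ee_rot'])
crop('w5',180,90,340,330,2.5)
```

```text
[ 0.44308154 -0.09057453  0.22790345] [[-9.99993449e-01  6.11205013e-04  3.56755528e-03]
 [ 6.06332028e-04  9.99998882e-01 -1.36683886e-03]
 [-3.56838671e-03 -1.36466679e-03 -9.99992702e-01]]
```

View pics/w5_c180_90.png

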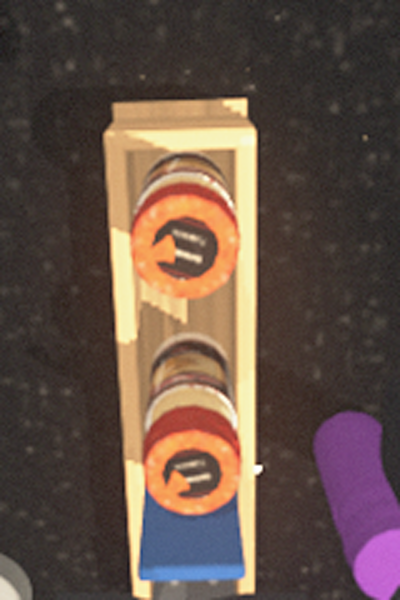

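Run:
```python
from h import *
print(at('w5',254,188,.11),at('w5',256.8,278.8,.11)); print(at('w5',180+185/2.5,90+151/2.5,.054))
o=bot.get_obs();print(o['tool_pos'],o['ee_rot'][:,2])
```

```text
[ 0.4477 -0.0894  0.11  ] [ 0.5525 -0.0861  0.11  ]
[ 0.4194 -0.0892  0.054 ]
[ 0.44308154 -0.09057453  0.22790345] [ 0.00356756 -0.00136684 -0.9999927 ]
```

Request:
carry_out:
  plan:
    - [-4.8,0.2,0,0,0,0,0]
    - [-4.8,0.2,0,0,0,0,0]
    - [-4.8,0.2,4,0,0,0,0]
    - [-4.8,0.2,8,0,0,0,0]
    - [-4.8,0.2,11,0,0,0,0]
    - [-4.8,0.2,11,0,0,0,0]
    - [-4.8,0.2,11,0,0,0,0]
    - [-4.8,0.2,11,0,0,0,0]
    - [-4.8,0.2,14,0,0,0,0]
    - [-4.8,0.2,17,0,0,0,0]
    - [-4.8,0.2,18.2,0,0,0,0]
    - [-4.8,0.2,18.2,0,0,0,0]
    - [-4.3,0.2,18.2,0,0,0,0]
    - [-4.0,0.2,18.2,0,0,0,0]
    - [-3.7,0.18,18.2,0,0,0,0]
    - [-3.4,0.17,18.2,0,0,0,0]
    - [-3.4,0.17,18.2,0,0,0,0]

```text
t: 14.35
tool_pos: [0.4784, -0.0894, 0.0467]
ee_rot: [[-1.0, 0.001, 0.006], [0.001, 1.0, -0.002], [-0.006, -0.002, -1.0]]
contact_force: [3.4, -0.3, 9.5]
grip_width: -0.003
grasp_force: 0.0
```

Request:
carry_out:
  plan:
    - [0.1,0,0,0,0,0,0]
    - [0.2,0,0,0,0,0,0]
    - [0.2,0,0,0,0,0,0]
    - [0.2,0,0,0,0,0,0]

```text
t: 14.75
tool_pos: [0.4742, -0.0886, 0.045]
ee_rot: [[-1.0, 0.001, 0.001], [0.001, 1.0, -0.0], [-0.001, -0.0, -1.0]]
contact_force: [0.3, 0.2, -0.3]
grip_width: -0.003
grasp_force: 0.5
```

Request:
carry_out:
  plan:
    - [0.1,0,0,0,0,0,0]
    - [0.2,0,0,0,0,0,0]
    - [0.3,0,0,0,0,0,0]
    - [0.3,0,0,0,0,0,0]
    - [0.3,0,0,0,0,0,0]

```text
t: 15.25
tool_pos: [0.4735, -0.089, 0.0452]
ee_rot: [[-1.0, 0.0, 0.005], [0.0, 1.0, -0.001], [-0.005, -0.001, -1.0]]
contact_force: [8.7, 0.3, 2.0]
grip_width: -0.001
grasp_force: 3.2
```

Request:
carry_out:
  plan:
    - [-0.5,0,0,0,0,0,0]
    - [-0.5,0,-4,0,0,0,0]
    - [-0.5,0,-9,0,0,0,4]
    - [-1,0,-13.5,0,0,0,8.5]
    - [-4,0.1,-13.5,0,0,0,8.5]
    - [-8,0.25,-13.5,0,0,0,8.5]
    - [-8,0.25,-13.5,0,0,0,8.5]
    - [-8,0.25,-13.5,0,0,0,8.5]
    - [-8,0.25,-10,0,0,0,8.5]
    - [-8,0.25,-6,0,0,0,8.5]
    - [-8,0.25,-3.5,0,0,0,8.5]
    - [-8,0.25,-2.9,0,0,0,8.5]
    - [-8,0.25,-2.9,0,0,0,8.5]
    - [-8,0.25,-2.9,0,0,0,6]
    - [-8,0.25,-2.9,0,0,0,5]
    - [-8,0.25,-2.9,0,0,0,4]
    - [-8,0.25,-2.9,0,0,0,4]
    - [-8,0.25,-2.9,0,0,0,4]
    - [-8,0.25,-2.9,0,0,0,4]

```text
t: 17.15
tool_pos: [0.5518, -0.0863, 0.0748]
ee_rot: [[-1.0, 0.001, 0.002], [0.001, 1.0, -0.001], [-0.002, -0.001, -1.0]]
contact_force: [-0.5, -0.5, 7.4]
grip_width: 0.504
grasp_force: 60.1
```

Request:
carry_out:
  plan:
    - [1,-0.03,-0.05,0,0,0,4]
    - [2,-0.06,-0.05,0,0,0,4]
    - [3,-0.1,-0.05,0,0,0,4]
    - [4,-0.13,-0.05,0,0,0,4]
    - [5,-0.17,-0.05,0,0,0,4]
    - [5.7,-0.2,-0.05,0,0,0,4]
    - [5.8,-0.2,-0.05,0,0,0,4]
    - [5.8,-0.2,-0.05,0,0,0,4]
    - [5.8,-0.2,-0.05,0,0,0,5]
    - [5.8,-0.2,-0.05,0,0,0,6]
    - [5.8,-0.2,-0.05,0,0,0,7.5]
    - [5.8,-0.2,-0.05,0,0,0,7.5]
    - [5.8,-0.2,-3,0,0,0,7.5]
    - [5.8,-0.2,-7,0,0,0,7]
    - [5.8,-0.2,-9,0,0,0,4]
    - [3.8,-0.1,-9,0,0,0,0]
    - [1.8,0,-9,0,0,0,0]
    - [1.8,0,-9,0,0,0,0]
    - [1.8,0,-9,0,0,0,0]
    - [1.8,0,-9,0,0,0,0]

```text
t: 19.15
tool_pos: [0.5319, -0.0859, 0.1629]
ee_rot: [[-1.0, 0.001, -0.001], [0.001, 1.0, 0.0], [0.001, 0.0, -1.0]]
contact_force: [-1.0, -0.2, -0.1]
grip_width: 0.0
grasp_force: 0.0
```

Run:
```python
from h import *
d=snap('wrist','w6');o=bot.get_obs();print(o['tool_pos'],o['ee_rot'][:,2],o['grip_width'])
im=cv2.imread('pics/w6.png')[40:384,130:386];cv2.imwrite('pics/w6b.png',cv2.resize(im,None,fx=1.6,fy=1.6,interpolation=2))
```

```text
[ 0.53195687 -0.08590832  0.16302736] [-1.13322768e-03  2.51619589e-04 -9.99999326e-01] 0.0018749100808155834
```

View pics/w6b.png

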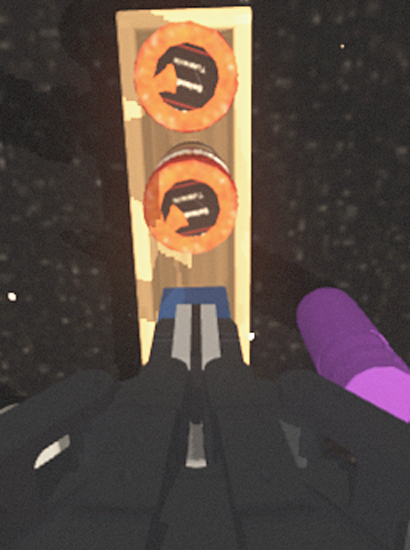

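Run:
```python
from h import *
print(at('w6',130+187/1.6,40+77/1.6,.11),at('w6',130+192/1.6,40+205/1.6,.11))
```

```text
[ 0.4457 -0.0894  0.11  ] [ 0.4999 -0.0874  0.11  ]
```

Request:
carry_out:
  plan:
    - [-0.5,-0.1,0,0,0,0,0]
    - [-0.5,-0.1,4,0,0,0,0]
    - [-0.5,-0.1,7,0,0,0,0]
    - [-0.5,-0.1,9,0,0,0,0]
    - [-0.5,-0.1,11,0,0,0,0]
    - [-0.5,-0.1,11.8,0,0,0,0]
    - [-0.5,-0.1,11.8,0,0,0,0]
    - [-0.5,-0.1,11.8,0,0,0,0]

```text
t: 20.0
tool_pos: [0.5381, -0.0871, 0.0458]
ee_rot: [[-1.0, 0.001, 0.0], [0.001, 1.0, -0.0], [-0.0, -0.0, -1.0]]
contact_force: [0.2, 0.3, 0.2]
grip_width: -0.001
grasp_force: 0.0
```

Request:
carry_out:
  plan:
    - [0.4,0,0,0,0,0,0]
    - [0.8,0,0,0,0,0,0]
    - [1.2,-0.05,0,0,0,0,0]
    - [1.6,-0.05,0,0,0,0,0]
    - [1.9,-0.05,0,0,0,0,0]
    - [2.0,-0.05,0,0,0,0,0]
    - [2.1,-0.05,0,0,0,0,0]
    - [2.1,-0.05,0,0,0,0,0]
    - [2.1,-0.05,0,0,0,0,0]

```text
t: 20.9
tool_pos: [0.518, -0.0877, 0.0457]
ee_rot: [[-1.0, 0.001, 0.002], [0.001, 1.0, -0.0], [-0.002, -0.0, -1.0]]
contact_force: [5.5, 0.3, 2.9]
grip_width: -0.001
grasp_force: 1.1
```

Request:
carry_out:
  plan:
    - [-0.4,0,0,0,0,0,0]
    - [-0.4,0,-5,0,0,0,0]
    - [-0.4,0,-10,0,0,0,4]
    - [-0.4,0,-15,0,0,0,8.5]
    - [-0.4,4,-20,0,0,0,8.5]
    - [-0.4,9,-24,0,0,0,8.5]
    - [-0.4,14,-27,0,0,0,8.5]
    - [-0.4,19,-29,0,0,0,8.5]
    - [-0.4,24,-29,0,0,0,8.5]
    - [-0.4,29,-29,0,0,0,8.5]
    - [-0.4,33,-29,0,0,0,8.5]
    - [-0.4,36,-29,0,0,0,8.5]
    - [-0.4,36,-29,0,0,0,8.5]
    - [-0.4,36,-29,0,0,0,8.5]
    - [-0.4,36,-29,0,0,0,8.5]

```text
t: 22.4
tool_pos: [0.5208, 0.2715, 0.3347]
ee_rot: [[-1.0, 0.001, -0.001], [0.001, 1.0, -0.001], [0.001, -0.001, -1.0]]
contact_force: [-1.3, 0.1, 0.4]
grip_width: 0.997
grasp_force: 0.0
```

Run:
```python
from h import *
d=snap('wrist','w7');o=bot.get_obs();print(o['tool_pos'],o['ee_rot'][:,2],o['t'])
im=cv2.imread('pics/w7.png');cv2.imwrite('pics/w7b.png',cv2.resize(im,(800,600),interpolation=2))
```

```text
[0.52105379 0.27112692 0.33500807] [-1.00596759e-03 -8.72421283e-04 -9.99999113e-01] 22.45
```

View pics/w7b.png

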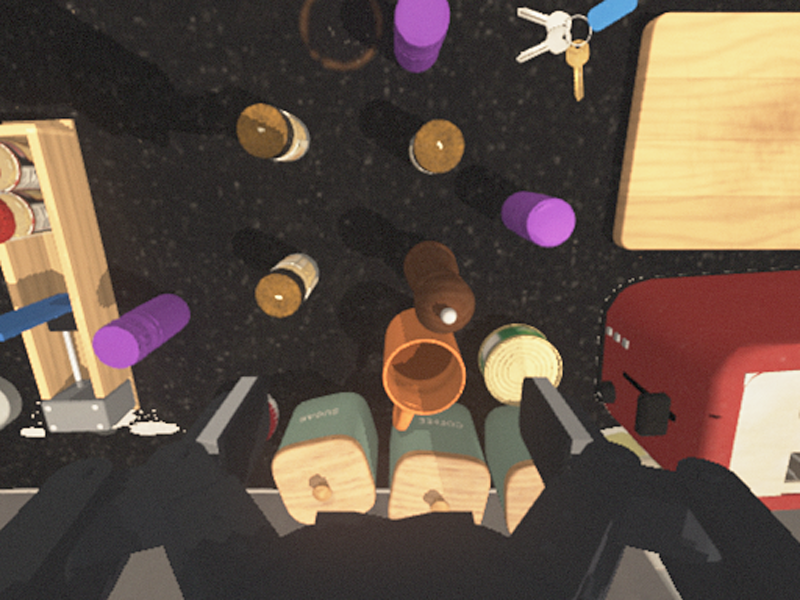

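Run:
```python
from h import *
for n,u,v,z in [('knob',449,316,.168),('head',444,302,.138),('footL',404,262,.01),('A',279,297,.096),('B',437,147,.096),('C',262,132,.096),('mugrim',424,375,.101),('tin',523,368,.04),('pur',550,220,.1)]: a('w7',n,u,v,z)
```

```text
knob [0.5548 0.313 ]
head [0.5532 0.3124]
footL [0.5472 0.2822]
A [0.5615 0.1652]
B [0.4311 0.3071]
C [0.4193 0.1624]
mugrim [0.6385 0.3001]
tin [0.661  0.4147]
pur [0.4908 0.4061]
```

Request:
carry_out:
  plan:
    - [-3.3,4.2,3,0,0,0,8.5]
    - [-3.3,4.2,8,0,0,0,8.5]
    - [-3.3,4.2,12,0,0,0,8.5]
    - [-3.3,4.2,16,0,0,0,8.5]
    - [-3.3,4.2,19,0,0,0,8.5]
    - [-3.3,4.2,21,0,0,0,8.5]
    - [-3.3,4.2,21.9,0,0,0,8.5]
    - [-3.3,4.2,21.9,0,0,0,8.5]
    - [-3.3,4.2,21.9,0,0,0,6.5]
    - [-3.3,4.2,21.9,0,0,0,5.5]
    - [-3.3,4.2,21.9,0,0,0,4]
    - [-3.3,4.2,21.9,0,0,0,4]
    - [-3.3,4.2,21.9,0,0,0,4]
    - [-3.3,4.2,21.9,0,0,0,4]
    - [-3.3,4.2,21.9,0,0,0,4]

```text
t: 23.95
tool_pos: [0.5553, 0.3146, 0.1182]
ee_rot: [[-1.0, 0.001, 0.003], [0.001, 1.0, 0.0], [-0.003, 0.0, -1.0]]
contact_force: [-0.6, -1.9, 6.8]
grip_width: 0.541
grasp_force: 60.6
```

Request:
carry_out:
  plan:
    - [0,0,-3,0,0,0,4]
    - [0,0,-7,0,0,0,4]
    - [0,0,-11,0,0,0,4]
    - [0.3,-2,-15,0,0,0,4]
    - [0.6,-5,-18,0,0,0,4]
    - [0.9,-9,-18,0,0,0,4]
    - [1.2,-13.5,-18,0,0,0,4]
    - [1.5,-18,-18,0,0,0,4]
    - [1.8,-22.5,-18,0,0,0,4]
    - [2,-27,-18,0,0,0,4]
    - [2.2,-31.5,-18,0,0,0,4]
    - [2.4,-36,-18,0,0,0,4]
    - [2.6,-40.5,-18,0,0,0,4]
    - [2.8,-45,-18,0,0,0,4]
    - [3,-49.5,-18,0,0,0,4]
    - [3,-54,-18,0,0,0,4]
    - [3,-58,-18,0,0,0,4]
    - [3,-61,-18,0,0,0,4]
    - [3,-61,-18,0,0,0,4]
    - [3,-61,-18,0,0,0,4]

```text
t: 25.95
tool_pos: [0.5236, -0.2959, 0.2964]
ee_rot: [[-1.0, 0.002, 0.0], [0.002, 1.0, 0.0], [-0.0, 0.0, -1.0]]
contact_force: [-0.3, 0.3, -1.7]
grip_width: 0.541
grasp_force: 62.2
```

Run:
```python
from h import *
a('w3','L',112.5,292.5,.022);a('w3','l',74,292.5,.022);a('w3','r',151,292.5,.022)
a('w3','saltfoot?',112,172,.022)
snap('wrist','w8');o=bot.get_obs();print(o['tool_pos'],o['ee_rot'][:,2],o['t'],o['grasp_force'])
im=cv2.imread('pics/w8.png');cv2.imwrite('pics/w8b.png',cv2.resize(im,(800,600),interpolation=2))
```

```text
L [ 0.5238 -0.3417]
l [ 0.5239 -0.3762]
r [ 0.5237 -0.3072]
saltfoot? [ 0.4201 -0.3224]
[ 0.52371628 -0.29506419  0.29653152] [ 1.17377459e-04  3.01942917e-04 -9.99999948e-01] 26.0 62.240091090789065
```

View pics/w8b.png

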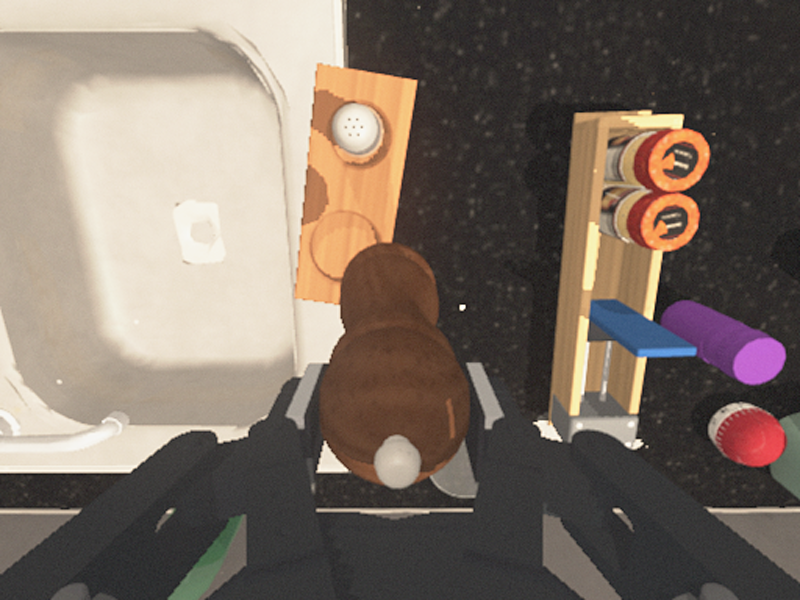

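Run:
```python
from h import *
a('w8','nest',344,246,.022)
t=np.linspace(0,2*np.pi,60)
for cx in(.519,.5237,.5285):
    P=np.array([proj('w8',(cx+.029*np.cos(k),-.2951+.029*np.sin(k),.1785)) for k in t])*s;print(cx,P.min(0),P.max(0))
```

```text
nest [ 0.5235 -0.3443]
0.519 [348.75    237.03125] [441.71875 326.875  ]
0.5237 [348.90625 244.6875 ] [441.40625 333.59375]
0.5285 [349.21875 252.5    ] [441.25    340.46875]
```

Request:
carry_out:
  plan:
    - [0,-4.6,0,0,0,0,4]
    - [0,-4.6,4,0,0,0,4]
    - [0,-4.6,8,0,0,0,4]
    - [0,-4.6,12,0,0,0,4]
    - [0,-4.6,14,0,0,0,4]
    - [0,-4.6,15,0,0,0,4]
    - [0,-4.6,16,0,0,0,4]
    - [0,-4.6,16.6,0,0,0,4]
    - [0,-4.6,17,0,0,0,4]
    - [0,-4.6,17,0,0,0,4]
    - [0,-4.6,17,0,0,0,4]

```text
t: 27.1
tool_pos: [0.5241, -0.3418, 0.127]
ee_rot: [[-1.0, 0.001, 0.001], [0.001, 1.0, -0.001], [-0.001, -0.001, -1.0]]
contact_force: [0.1, -0.3, -2.1]
grip_width: 0.539
grasp_force: 62.8
```

Request:
carry_out:
  plan:
    - [0,0,0.1,0,0,0,4]
    - [0,0,0.1,0,0,0,5.5]
    - [0,0,0.1,0,0,0,7]
    - [0,0,0.1,0,0,0,8.5]
    - [0,0,0.1,0,0,0,8.5]
    - [0,0,-4,0,0,0,8.5]
    - [0,0,-9,0,0,0,8.5]
    - [0,2,-14,0,0,0,8.5]
    - [0,6,-18,0,0,0,8.5]
    - [0.5,11,-20,0,0,0,8.5]
    - [1,16,-20,0,0,0,8.5]
    - [1.5,21,-20,0,0,0,8.5]
    - [2,26,-20,0,0,0,8.5]
    - [2.5,31,-20,0,0,0,8.5]
    - [3,36,-20,0,0,0,8.5]
    - [3.5,41,-20,0,0,0,8.5]
    - [4,46,-20,0,0,0,8.5]
    - [4,51,-20,0,0,0,8.5]
    - [4,54,-20,0,0,0,8.5]
    - [4,54,-20,0,0,0,8.5]

```text
t: 29.1
tool_pos: [0.4833, 0.2031, 0.3262]
ee_rot: [[-1.0, -0.005, -0.0], [-0.005, 1.0, 0.001], [0.0, 0.001, -1.0]]
contact_force: [-0.8, -1.3, 0.3]
grip_width: 0.998
grasp_force: 0.0
```

```bash
cat >> h.py <<'E'
def caps(name,z=.096):
    h=cv2.cvtColor(cv2.imread(f'pics/{name}.png'),cv2.COLOR_BGR2HSV)
    m=cv2.inRange(h,(10,90,60),(25,255,230)); m=cv2.morphologyEx(m,cv2.MORPH_CLOSE,np.ones((5,5)))
    for c in cv2.findContours(m,cv2.RETR_EXTERNAL,cv2.CHAIN_APPROX_NONE)[0]:
        if cv2.contourArea(c)<150: continue
        (u,v),r=cv2.minEnclosingCircle(c)
        print((round(u),round(v)),'r',round(r,1),'fill',round(cv2.contourArea(c)/(np.pi*r*r),2),at(name,u,v,z)[:2])
E
python3 - <<'E'
from h import *
caps('w7'); snap('wrist','w9');o=bot.get_obs();print(o['tool_pos'],o['ee_rot'][:,2],o['t']);caps('w9')
c=snap('top','t1')
E
```

```text
(334, 318) r 24.4 fill 0.39 [0.7848 0.4076]
(74, 244) r 22.4 fill 0.18 [ 0.6487 -0.0021]
(330, 233) r 26.4 fill 0.25 [0.6291 0.3891]
(37, 230) r 26.9 fill 0.41 [ 0.6252 -0.0535]
(183, 184) r 21.6 fill 0.6 [0.5517 0.1724]
(254, 251) r 98.8 fill 0.18 [0.6592 0.2748]
(11, 141) r 55.6 fill 0.22 [ 0.4921 -0.0579]
(280, 93) r 17.4 fill 0.91 [0.4298 0.3081]
(29, 148) r 76.7 fill 0.17 [ 0.501 -0.036]
(174, 84) r 23.2 fill 0.68 [0.4194 0.1699]
(370, 44) r 19.6 fill 0.26 [0.3731 0.4173]
(454, 91) r 88.4 fill 0.04 [0.4278 0.5332]
[0.48359447 0.20081938 0.32610895] [-2.28042269e-04  1.08814425e-04 -9.99999968e-01] 29.15
(318, 321) r 26.0 fill 0.11 [0.747  0.3143]
(246, 323) r 31.8 fill 0.07 [0.7509 0.1939]
(75, 255) r 23.5 fill 0.42 [ 0.6254 -0.0644]
(304, 258) r 40.7 fill 0.59 [0.6296 0.2825]
(225, 208) r 20.9 fill 0.61 [0.5482 0.1652]
(327, 121) r 21.4 fill 0.71 [0.4269 0.301 ]
(72, 190) r 97.3 fill 0.16 [ 0.5221 -0.0496]
(222, 113) r 18.2 fill 0.83 [0.4176 0.1634]
(414, 71) r 19.2 fill 0.27 [0.3661 0.4035]
(475, 114) r 77.7 fill 0.06 [0.4176 0.4922]
(258, 34) r 26.2 fill 0.13 [0.3257 0.2102]
```

Request:
carry_out:
  plan:
    - [3,-2,3,0,0,0,8.5]
    - [6.5,-3.8,8,0,0,0,8.5]
    - [6.5,-3.8,12,0,0,0,8.5]
    - [6.5,-3.8,16,0,0,0,8.5]
    - [6.5,-3.8,20,0,0,0,8.5]
    - [6.5,-3.8,23.5,0,0,0,8.5]
    - [6.5,-3.8,25.5,0,0,0,8.5]
    - [6.5,-3.8,26.2,0,0,0,8.5]
    - [6.5,-3.8,26.2,0,0,0,8.5]
    - [6.5,-3.8,26.2,0,0,0,6]
    - [6.5,-3.8,26.2,0,0,0,5]
    - [6.5,-3.8,26.2,0,0,0,3.8]
    - [6.5,-3.8,26.2,0,0,0,3.8]
    - [6.5,-3.8,26.2,0,0,0,3.8]
    - [6.5,-3.8,26.2,0,0,0,3.8]
    - [6.5,-3.8,26.2,0,0,0,3.8]

```text
t: 30.8
tool_pos: [0.4201, 0.1609, 0.0655]
ee_rot: [[-1.0, 0.0, 0.002], [0.0, 1.0, 0.001], [-0.002, 0.001, -1.0]]
contact_force: [-1.2, -0.0, 7.8]
grip_width: 0.485
grasp_force: 59.4
```

Request:
carry_out:
  plan:
    - [0,0,-3,0,0,0,3.8]
    - [0,0,-7,0,0,0,3.8]
    - [0,0,-11,0,0,0,3.8]
    - [-2,-4,-13.5,0,0,0,3.8]
    - [-4,-8.5,-13.5,0,0,0,3.8]
    - [-6,-13,-13.5,0,0,0,3.8]
    - [-8.5,-17.5,-13.5,0,0,0,3.8]
    - [-10.5,-21.5,-13.5,0,0,0,3.8]
    - [-11.85,-25,-13.5,0,0,0,3.8]
    - [-11.85,-25,-13.5,0,0,0,3.8]
    - [-11.85,-25,-13.5,0,0,0,3.8]
    - [-11.85,-25,-13.5,0,0,0,3.8]
    - [-11.85,-25,-13.5,0,0,0,3.8]

```text
t: 32.1
tool_pos: [0.537, -0.0884, 0.1995]
ee_rot: [[-1.0, -0.001, -0.0], [-0.001, 1.0, 0.0], [0.0, 0.0, -1.0]]
contact_force: [0.2, -0.2, -1.9]
grip_width: 0.483
grasp_force: 61.9
```

Run:
```python
from h import *
snap('wrist','w10');o=bot.get_obs();print(o['tool_pos'],o['ee_rot'][:,2],o['t'])
im=cv2.imread('pics/w10.png');cv2.imwrite('pics/w10b.png',cv2.resize(im,(800,600),interpolation=2))
```

```text
[ 0.53713846 -0.08842562  0.19952572] [ 5.33622667e-05  9.13499941e-05 -9.99999994e-01] 32.15
```

View pics/w10b.png

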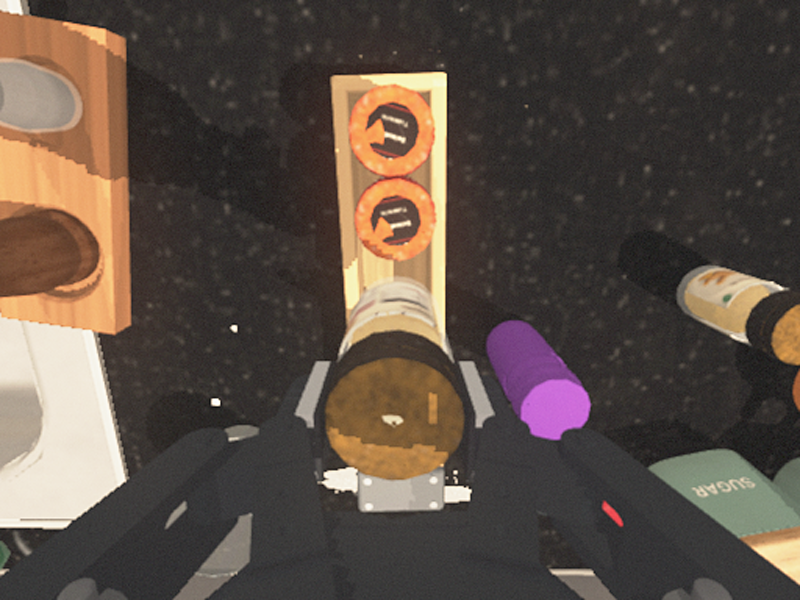

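Run:
```python
from h import *
for n,u,v,z in [('o1',392,131,.11),('o2',395,218,.11),('o2back',395,260,.11),('jartop',394,405,.23),('footfront',397,278,.134),('lane inner front L',346,92,.054),('innerR',436,92,.054)]: a('w10',n,u,v,z)
t=np.linspace(0,2*np.pi,60)
for cx in(.534,.537,.540):
  for z in(.134,.23):
    P=np.array([proj('w10',(cx+.0215*np.cos(k),-.0884+.0215*np.sin(k),z)) for k in t])*s;print(cx,z,P.min(0),P.max(0))
```

```text
o1 [ 0.4457 -0.0895]
o2 [ 0.4889 -0.0879]
o2back [ 0.5116 -0.0879]
jartop [ 0.5296 -0.0885]
footfront [ 0.5156 -0.0869]
lane inner front L [ 0.4196 -0.1177]
innerR [ 0.4195 -0.063 ]
0.534 0.134 [351.875   272.03125] [436.25  351.875]
0.534 0.23 [321.875 351.875] [466.5625  478.28125]
0.537 0.134 [352.03125 277.96875] [436.09375 357.03125]
0.537 0.23 [322.5    361.5625] [466.09375 486.25   ]
0.54 0.134 [352.1875 283.75  ] [435.9375  362.34375]
0.54 0.23 [322.96875 371.09375] [465.46875 494.0625 ]
```

Request:
carry_out:
  plan:
    - [-0.4,0.15,2,0,0,0,3.8]
    - [-0.4,0.15,5,0,0,0,3.8]
    - [-0.4,0.15,8,0,0,0,3.8]
    - [-0.4,0.15,10,0,0,0,3.8]
    - [-0.4,0.15,11.5,0,0,0,3.8]
    - [-0.4,0.15,12.3,0,0,0,3.8]
    - [-0.4,0.15,12.8,0,0,0,3.8]
    - [-0.4,0.15,12.8,0,0,0,3.8]
    - [-0.4,0.15,12.8,0,0,0,3.8]

```text
t: 33.05
tool_pos: [0.5419, -0.088, 0.072]
ee_rot: [[-1.0, 0.0, 0.001], [0.0, 1.0, -0.0], [-0.001, -0.0, -1.0]]
contact_force: [0.2, -0.1, -2.2]
grip_width: 0.482
grasp_force: 61.9
```

Request:
carry_out:
  plan:
    - [0.1,0,0.2,0,0,0,3.8]
    - [0.3,0,0.2,0,0,0,3.8]
    - [0.3,0,0.2,0,0,0,3.8]
    - [0.3,0,0.2,0,0,0,5]
    - [0.3,0,0.2,0,0,0,6.5]
    - [0.3,0,0.2,0,0,0,8]
    - [0.3,0,0.2,0,0,0,8.5]
    - [0.3,0,-3,0,0,0,8.5]
    - [0.3,0,-7,0,0,0,8.5]
    - [0.3,1,-11,0,0,0,8.5]
    - [0.3,4,-15,0,0,0,8.5]
    - [-0.3,8.5,-18,0,0,0,8.5]
    - [-1,13,-18,0,0,0,8.5]
    - [-1.5,17.5,-18,0,0,0,8.5]
    - [-2,22,-18,0,0,0,8.5]
    - [-2.1,25.2,-18,0,0,0,8.5]
    - [-2.1,25.2,-18,0,0,0,8.5]
    - [-2.1,25.2,-18,0,0,0,8.5]

```text
t: 34.85
tool_pos: [0.5624, 0.1645, 0.2511]
ee_rot: [[-1.0, -0.001, -0.0], [-0.001, 1.0, -0.0], [0.0, -0.0, -1.0]]
contact_force: [0.5, -0.5, -0.4]
grip_width: 0.993
grasp_force: 0.0
```

```bash
sed -i 's/(10,90,60),(25,255,230)/(10,120,50),(22,255,190)/' h.py
python3 - <<'E'
from h import *
snap('wrist','w11');o=bot.get_obs();print(o['tool_pos'],o['ee_rot'][:,2],o['t']);caps('w11');caps('w7')
print(proj('w11',(.5615,.165,.096)))
E
```

```text
[0.5624434  0.16368616 0.25117646] [-3.16153383e-04 -4.04721121e-04 -9.99999868e-01] 34.9
(351, 236) r 50.1 fill 0.52 [0.6345 0.2816]
(227, 196) r 18.7 fill 0.39 [0.5857 0.1361]
(17, 152) r 22.7 fill 0.31 [ 0.5355 -0.0893]
(401, 44) r 25.3 fill 0.79 [0.4301 0.3084]
(178, 188) r 15.0 fill 0.87 [0.5591 0.1641]
(266, 213) r 60.1 fill 0.38 [0.5977 0.291 ]
(280, 93) r 17.2 fill 0.9 [0.4297 0.3077]
(167, 83) r 17.7 fill 0.86 [0.4179 0.1617]
(408, 84) r 72.9 fill 0.03 [0.4189 0.4713]
[252.7 175.8]
```

Run:
```python
from h import *
im=cv2.imread('pics/w11.png');h=cv2.cvtColor(im,cv2.COLOR_BGR2HSV)
m=cv2.inRange(h,(8,90,30),(26,255,255))
for v in range(130,250,3): print(v,''.join('#' if m[v,u] else ('.' if h[v,u,2]<60 else '+') for u in range(170,330,2)))
```

```text
130 ............................+....+++........+...+.++.++................+.+......
133 ..+........................+.+....+.........+........+..................+++.....
136 ..............+..+..++.......+....+.........+.....+.............+...............
139 ..............+.............................+..........................+........
142 ..................++..........++++........+++...+....+......++.++......+..+.....
145 ..+++..++..................++...........+.+++...+....+....+.....+........+.....+
148 .+..+......................+........+..+....+..++++.++++..............+...+.+...
151 +..+++............+.....................++.++..++..........++.+.++.......++.....
154 +.+.+..............................+....++.+++.++...++....+......++..+........+.
157 ...++..............................+..+.+...............+......++++.+.........++
160 +..+++.............................++++.++...+....+....+.+...+.++++.+....+....+.
163 +...................+.......+++++++++++++++.+.+......+++..++++.+++.++.........+.
166 .+....++..........++......++###++++++..++....++..+..++++.++++....+..........
[... 1599 characters left out ...]
+........+....######
226 ...++++++..+++++++++++++.++++++..++........++.++++..+++++++.......++++++...#####
229 +++.++++++.+.++++++.++++++++.++..+.......+++++++++++..++.++......++++++++..#####
232 ..+++++.++.++++++++++++++.+++++....+...+......+.+..+++.+...++....+++++++++..####
235 +....+++++.+.+++.+.+.+..+++++++++.......+......+.++++.....+.+....+.++++++....###
238 .+..+.++++.+++++++.+++++++++++++...............+..+++..++++.......+.+.++......##
241 +.+...+++++++++++++.+...+......................+++.+.++++.....................+#
244 ++...+++++...+.....++...++............................++.......................#
247 ..++++++.............................................++........................#
```

Request:
carry_out:
  plan:
    - [-2.5,-2.7,2,0,0,0,8.5]
    - [-2.5,-2.7,6,0,0,0,8.5]
    - [-2.5,-2.7,10,0,0,0,8.5]
    - [-2.5,-2.7,10,0,0,0,8.5]

```text
t: 35.3
tool_pos: [0.5841, 0.1349, 0.1466]
ee_rot: [[-1.0, 0.003, -0.009], [0.003, 1.0, -0.001], [0.009, -0.001, -1.0]]
contact_force: [-2.0, 0.5, -0.5]
grip_width: 0.996
grasp_force: 0.0
```

Run:
```python
from h import *
snap('wrist','w12');o=bot.get_obs();print(o['tool_pos'],o['ee_rot'][:,2],o['t'])
im=cv2.imread('pics/w12.png');h=cv2.cvtColor(im,cv2.COLOR_BGR2HSV)
m=cv2.inRange(h,(8,90,30),(26,255,255));m=cv2.morphologyEx(m,cv2.MORPH_OPEN,np.ones((9,9)))
for c in cv2.findContours(m,0,1)[0]:
  (u,v),r=cv2.minEnclosingCircle(c);print(u,v,r,cv2.boundingRect(c),at('w12',u,v,.096))
```

```text
[0.58579253 0.13542956 0.14978051] [-4.86904855e-03 -6.63493843e-04 -9.99987926e-01] 35.35
417.5 379.5 6.5193023681640625 (412, 376, 12, 8) [0.7494 0.2864 0.096 ]
436.5 256.5 79.765380859375 (364, 196, 148, 117) [0.6224 0.2798 0.096 ]
253.94444274902344 213.5 28.480655670166016 (226, 188, 56, 53) [0.5859 0.1361 0.096 ]
12.0 175.0 15.620599746704102 (0, 165, 27, 21) [ 0.5559 -0.0381  0.096 ]
70.5 177.5 19.300357818603516 (62, 159, 19, 38) [0.5579 0.0037 0.096 ]
443.5 31.5 6.36406135559082 (439, 27, 10, 10) [0.4648 0.2543 0.096 ]
475.5 8.5 15.116316795349121 (463, 0, 26, 22) [0.4524 0.2714 0.096 ]
32.5 68.0 75.3675308227539 (0, 0, 68, 137) [ 0.4851 -0.0069  0.096 ]
```

Request:
carry_out:
  plan:
    - [0.1,0,3,0,0,0,8.5]
    - [0.1,0,6,0,0,0,8.5]
    - [0.1,0,8,0,0,0,8.5]
    - [0.1,0,8.65,0,0,0,8.5]
    - [0.1,0,8.65,0,0,0,8.5]
    - [0.1,0,8.65,0,0,0,6]
    - [0.1,0,8.65,0,0,0,5]
    - [0.1,0,8.65,0,0,0,3.8]
    - [0.1,0,8.65,0,0,0,3.8]
    - [0.1,0,8.65,0,0,0,3.8]
    - [0.1,0,8.65,0,0,0,3.8]
    - [0.1,0,8.65,0,0,0,3.8]

```text
t: 36.55
tool_pos: [0.5876, 0.137, 0.0663]
ee_rot: [[-1.0, 0.001, 0.002], [0.001, 1.0, 0.0], [-0.002, 0.0, -1.0]]
contact_force: [-0.9, -0.4, 6.9]
grip_width: 0.483
grasp_force: 59.8
```

Request:
carry_out:
  plan:
    - [0,0,-3,0,0,0,3.8]
    - [0,0,-7,0,0,0,3.8]
    - [0,0,-11,0,0,0,3.8]
    - [0.5,-2,-15,0,0,0,3.8]
    - [1.5,-6,-15.5,0,0,0,3.8]
    - [2.5,-10.5,-15.5,0,0,0,3.8]
    - [3.5,-15,-15.5,0,0,0,3.8]
    - [4.2,-19,-15.5,0,0,0,3.8]
    - [4.2,-22.4,-15.5,0,0,0,3.8]
    - [4.2,-22.4,-15.5,0,0,0,3.8]
    - [4.2,-22.4,-15.5,0,0,0,3.8]
    - [4.2,-22.4,-15.5,0,0,0,3.8]

```text
t: 37.75
tool_pos: [0.5443, -0.0863, 0.2199]
ee_rot: [[-1.0, 0.0, -0.0], [0.0, 1.0, 0.0], [0.0, 0.0, -1.0]]
contact_force: [0.3, 0.0, -2.4]
grip_width: 0.482
grasp_force: 61.6
```

Run:
```python
from h import *
snap('wrist','w13');o=bot.get_obs();print(o['tool_pos'],o['ee_rot'][:,2],o['t'])
im=cv2.imread('pics/w13.png');h=cv2.cvtColor(im,cv2.COLOR_BGR2HSV)
red=cv2.inRange(h,(0,150,120),(14,255,255))
for c in cv2.findContours(red,0,1)[0]:
  if cv2.contourArea(c)>150:
    (u,v),r=cv2.minEnclosingCircle(c);print('red',u,v,r,cv2.boundingRect(c),at('w13',u,v,.11))
m=cv2.inRange(h,(8,90,30),(26,255,255))
for v in range(130,330,4): print(v,''.join('R' if red[v,u] else '#' if m[v,u] else ('.' if h[v,u,2]<60 else '+') for u in range(195,310,2)))
```

```text
[ 0.54439767 -0.08598746  0.21984821] [-1.65907268e-04  3.20504256e-04 -9.99999935e-01] 37.8
red 511.0 235.0 23.000099182128906 (495, 212, 17, 47) [0.5934 0.174  0.11  ]
red 248.5 101.5 52.55958938598633 (223, 49, 52, 106) [ 0.4659 -0.0895  0.11  ]
130 #.....#++++#####RRRRR++R##+++++++++RRRRR#++#+++++.++++....
134 ...+..+#+###++##RRRRR+RR###++++#+++RRR##+++#++#+++++++....
138 ...++.######++#####RRRRRRRRR++++++RR####+++#+#+++++++++.+.
142 .....+..##+#######RRRR###+++++++RRR#####+++#+#++++++++..++
146 +..+.++.#+#########RR##RR###RRR#RRRRR###+++##++++++++.+++.
150 ..++..++.+#+#########RRR#######RRR######+++#+++++++...+++.
154 ...+.++.+#+##########+++##R++R#+##+++###+++#++++++++++...+
158 ...+++.#.+.+########++############+#+###+++###+++++++.+..+
162 +++++++++#.+#######++################+##+++#+++++++++...++
166 .+.....+++#+#######+####################+++#++++++.+++++.+
170 ...#...+#..++###########################+++#+++.++..+.....
174 ........#++..+++########################+++#+.+.++.+++.+++
178 ...#.+...+.+.#+++##########+++##########+++#.++.........++
182 ....+.##.+++##+++######+++++
[... 1598 characters left out ...]
..++.++
286 +.....++.########################################+...++.++
290 ++....+.+++#####################################++...++.++
294 ++.++++++++++#################################.+.+...+..+.
298 ++.+++.++++++++############################++++++++..++++.
302 +++++++...+...++++######################++++++++++++++++++
306 +.++++..+++......+++++++##########++++++++++++++++++.+++++
310 .++..........+...++++++++++++++++++++++++++.++...+...+++++
314 ++.+...+.........+......+..........+..+....+++.......+.+.+
318 .++.....++.......+++.+++++...........++.......++.....++.+.
322 .++.+.....++....+.++.+++..........+.....................++
326 .+.++++..+..+.......+++........+++...+...............+++.+
```

Run:
```python
from h import *
for cx in (.532,.535,.538,.541): print(cx,'front edge top',proj('w13',(cx-.0215,-.087,.1)),'seam .079',proj('w13',(cx-.0215,-.087,.079)))
for cx in(.541,.544,.547):print('held',cx,proj('w13',(cx-.0215,-.086,.153)),proj('w13',(cx+.0215,-.086,.249)))
print('old2 back',proj('w13',(.5116,-.088,.11)))
im=cv2.imread('pics/w13.png');h=cv2.cvtColor(im,cv2.COLOR_BGR2HSV)
for u in (240,252,264): print(u,[tuple(int(x) for x in h[v,u]) for v in range(144,196,2)])
h=cv2.cvtColor(cv2.imread('pics/w11.png'),cv2.COLOR_BGR2HSV);m=cv2.inRange(h,(10,120,50),(22,255,190))
for v in range(110,200,4): print(v,''.join('#' if m[v,u] else ('.' if h[v,u,2]<60 else '+') for u in range(0,60,1)))
```

```text
0.532 front edge top [251.4 151. ] seam .079 [251.4 147.8]
0.535 front edge top [251.4 154.2] seam .079 [251.4 150.8]
0.538 front edge top [251.4 157.3] seam .079 [251.4 153.7]
0.541 front edge top [251.4 160.4] seam .079 [251.4 156.6]
held 0.541 [252.5 173.2] [252.9 303.6]
held 0.544 [252.5 176.9] [252.9 308.7]
held 0.547 [252.5 180.7] [252.9 313.6]
old2 back [250.3 153.9]
240 [(13, 164, 247), (14, 161, 247), (14, 150, 247), (11, 165, 248), (10, 100, 199), (19, 63, 222), (17, 114, 150), (6, 86, 77), (14, 146, 105), (16, 162, 132), (15, 142, 135), (16, 158, 126), (15, 140, 129), (15, 147, 130), (15, 146, 126), (15, 149, 123), (16, 156, 182), (16, 162, 210), (17, 106, 217), (17, 88, 220), (16, 84, 206), (14, 144, 177), (14, 146, 188), (15, 112, 210), (18, 66, 217), (18, 69, 212)]
252 [(16, 45, 125), (13, 165, 249), (14, 155, 247), (17, 130, 247), (14, 144, 248), (8, 160, 199), (14, 135, 106), (16, 159, 183), (15, 157, 183), (15, 160, 187), (16, 152, 179), (15, 148, 165), (14, 145, 149), (15, 151, 174), (15, 152, 174), (15, 165, 173), (53, 4, 252), (24, 52, 244), (17, 96, 212), (17, 70
[... 1301 characters left out ...]
++++++++++++++++++++#++++++#++++++++++++++++++++++
162 ++++++++++++++++++++++++++++++++++++#+++++++++++++++++++++++
166 ....+##++++++++++#+++++++#++++++++##++++++++++++++++++++++++
170 .........++##++#++++++++##++++##++++++++++++++++++++++++++++
174 ....+....+.+++....+++++.++++++++++++++++++++++++++++++++++++
178 .........++++.+...+.++...++++++++++++++++++++++++++#++++++++
182 .........+..++++++++++.+.+.++++++++++++##+++++++++++++++++++
186 ..............+.......+..++.++++++++++++++++++++++++++++++++
190 .....+++.+.........+++++++++++++++++++++++++++++++++++++++++
194 .+....+.++++++++++++++++++++++++++++++++++++++++++++++++++++
198 ++++++++++++++++++++++++++++++++++++++++++++++++++++++++++++
```

Request:
carry_out:
  plan:
    - [0,0,2,0,0,0,3.8]
    - [0,0,4.1,0,0,0,3.8]
    - [0,0,4.1,0,0,0,3.8]
    - [-1,0,4.1,0,0,0,3.8]
    - [-1.7,0,4.1,0,0,0,3.8]
    - [-2.4,0.05,4.1,0,0,0,3.8]
    - [-3.1,0.05,4.1,0,0,0,3.8]
    - [-3.85,0.05,4.1,0,0,0,3.8]
    - [-3.85,0.05,4.1,0,0,0,3.8]
    - [-3.85,0.05,4.1,0,0,0,3.8]

```text
t: 38.8
tool_pos: [0.5831, -0.0865, 0.1787]
ee_rot: [[-1.0, 0.001, 0.0], [0.001, 1.0, 0.0], [-0.0, 0.0, -1.0]]
contact_force: [-1.9, 0.7, -2.1]
grip_width: 0.49
grasp_force: 61.7
```

Request:
carry_out:
  plan:
    - [0,0.1,1.5,0,0,0,3.8]
    - [0,0.1,3,0,0,0,3.8]
    - [0,0.1,4.5,0,0,0,3.8]
    - [0,0.1,6,0,0,0,3.8]
    - [0,0.1,7.5,0,0,0,3.8]
    - [0,0.1,9,0,0,0,3.8]
    - [0,0.1,10,0,0,0,3.8]
    - [0,0.1,10.7,0,0,0,3.8]
    - [0,0.1,10.7,0,0,0,3.8]

```text
t: 39.7
tool_pos: [0.5824, -0.0855, 0.0711]
ee_rot: [[-1.0, 0.001, -0.001], [0.001, 1.0, 0.0], [0.001, 0.0, -1.0]]
contact_force: [-3.4, 0.8, -2.6]
grip_width: 0.482
grasp_force: 61.9
```

Request:
carry_out:
  plan:
    - [0,0,0.2,0,0,0,3.8]
    - [0,0,0.2,0,0,0,4.5]
    - [0,0,0.2,0,0,0,6]
    - [0,0,0.2,0,0,0,7.5]
    - [0,0,0.2,0,0,0,8.5]
    - [0,0,0.2,0,0,0,8.5]
    - [0,0,-4,0,0,0,8.5]
    - [0,0,-8,0,0,0,8.5]
    - [1,2,-12,0,0,0,8.5]
    - [3,6,-16,0,0,0,8.5]
    - [5,10.5,-18,0,0,0,8.5]
    - [7,15,-18,0,0,0,8.5]
    - [9,19.5,-18,0,0,0,8.5]
    - [11,24,-18,0,0,0,8.5]
    - [13,28.5,-18,0,0,0,8.5]
    - [15.2,33,-18,0,0,0,8.5]
    - [15.2,37,-18,0,0,0,8.5]
    - [15.2,39.3,-18,0,0,0,8.5]
    - [15.2,39.3,-18,0,0,0,8.5]
    - [15.2,39.3,-18,0,0,0,8.5]

```text
t: 41.7
tool_pos: [0.4309, 0.3076, 0.2516]
ee_rot: [[-1.0, -0.001, -0.0], [-0.001, 1.0, -0.0], [0.0, -0.0, -1.0]]
contact_force: [0.1, -0.8, 0.2]
grip_width: 0.999
grasp_force: 0.0
```

Run:
```python
from h import *
snap('wrist','w14');o=bot.get_obs();print(o['tool_pos'],o['ee_rot'][:,2],o['t'])
im=cv2.imread('pics/w14.png');h=cv2.cvtColor(im,cv2.COLOR_BGR2HSV)
m=cv2.inRange(h,(8,90,30),(26,255,255));m=cv2.morphologyEx(m,cv2.MORPH_OPEN,np.ones((9,9)))
for c in cv2.findContours(m,0,1)[0]:
  (u,v),r=cv2.minEnclosingCircle(c);print(u,v,r,cv2.boundingRect(c),cv2.contourArea(c)/(3.14*r*r),at('w14',u,v,.096))
```

```text
[0.4311368  0.30693359 0.25170651] [-2.27670142e-04 -4.75402903e-04 -9.99999861e-01] 41.75
246.42254638671875 302.99273681640625 37.974239349365234 (217, 266, 59, 66) 0.6933502436802602 [0.5989 0.3003 0.096 ]
6.5 234.0 59.35707092285156 (0, 175, 33, 119) 0.20509729107008065 [0.5015 0.0163 0.096 ]
252.7027587890625 174.8070831298828 19.41038703918457 (234, 157, 38, 37) 0.9183996132057867 [0.429  0.3081 0.096 ]
507.0 103.5 6.020897388458252 (503, 99, 9, 10) 0.6325289345978927 [0.3535 0.5691 0.096 ]
358.5 95.5 8.746527671813965 (351, 91, 16, 12) 0.6577427805526825 [0.3459 0.4157 0.096 ]
452.8580322265625 156.6697540283203 93.58329010009766 (386, 74, 126, 157) 0.4318063897310284 [0.4086 0.5254 0.096 ]
```

Request:
carry_out:
  plan:
    - [0.15,0.1,4,0,0,0,8.5]
    - [0.15,0.1,8,0,0,0,8.5]
    - [0.15,0.1,12,0,0,0,8.5]
    - [0.15,0.1,15.5,0,0,0,8.5]
    - [0.15,0.1,17.8,0,0,0,8.5]
    - [0.15,0.1,18.7,0,0,0,8.5]
    - [0.15,0.1,18.7,0,0,0,8.5]
    - [0.15,0.1,18.7,0,0,0,6]
    - [0.15,0.1,18.7,0,0,0,5]
    - [0.15,0.1,18.7,0,0,0,3.8]
    - [0.15,0.1,18.7,0,0,0,3.8]
    - [0.15,0.1,18.7,0,0,0,3.8]
    - [0.15,0.1,18.7,0,0,0,3.8]
    - [0.15,0.1,18.7,0,0,0,3.8]

```text
t: 43.15
tool_pos: [0.4306, 0.3089, 0.0662]
ee_rot: [[-1.0, 0.001, 0.002], [0.001, 1.0, 0.001], [-0.002, 0.001, -1.0]]
contact_force: [-0.8, -1.4, 8.8]
grip_width: 0.481
grasp_force: 59.7
```

Request:
carry_out:
  plan:
    - [0,0,-3,0,0,0,3.8]
    - [0,0,-7,0,0,0,3.8]
    - [0,0,-11,0,0,0,3.8]
    - [-1,-2,-15,0,0,0,3.8]
    - [-2.5,-6,-15.5,0,0,0,3.8]
    - [-4,-10.5,-15.5,0,0,0,3.8]
    - [-5.5,-15,-15.5,0,0,0,3.8]
    - [-7,-19.5,-15.5,0,0,0,3.8]
    - [-8.5,-24,-15.5,0,0,0,3.8]
    - [-10,-28.5,-15.5,0,0,0,3.8]
    - [-11.5,-33,-15.5,0,0,0,3.8]
    - [-13.6,-37,-15.5,0,0,0,3.8]
    - [-13.6,-39.4,-15.5,0,0,0,3.8]
    - [-13.6,-39.4,-15.5,0,0,0,3.8]
    - [-13.6,-39.4,-15.5,0,0,0,3.8]
    - [-13.6,-39.4,-15.5,0,0,0,3.8]

```text
t: 44.75
tool_pos: [0.5651, -0.0846, 0.2199]
ee_rot: [[-1.0, -0.0, -0.0], [-0.0, 1.0, 0.0], [0.0, 0.0, -1.0]]
contact_force: [-0.1, 0.4, -2.3]
grip_width: 0.485
grasp_force: 61.9
```

Run:
```python
from h import *
snap('wrist','w15');o=bot.get_obs();print(o['tool_pos'],o['ee_rot'][:,2],o['t'])
snap('scene','s1')
im=cv2.imread('pics/w15.png');A=cv2.resize(im[0:340,150:360],None,fx=1.75,fy=1.75,interpolation=2)
b=cv2.imread('pics/s1.png');B=cv2.resize(b[170:300,240:400],None,fx=2.6,fy=2.6,interpolation=2)
H=595;B=np.vstack([B,np.zeros((H-B.shape[0],B.shape[1],3),np.uint8)]);cv2.imwrite('pics/w15b.png',np.hstack([A[:H],B])[:, :800]);print(A.shape,B.shape)
```

```text
[ 0.5652028  -0.08444797  0.21997103] [-4.12758388e-05  2.44294611e-04 -9.99999969e-01] 44.8
(595, 368, 3) (595, 416, 3)
```

View pics/w15b.png

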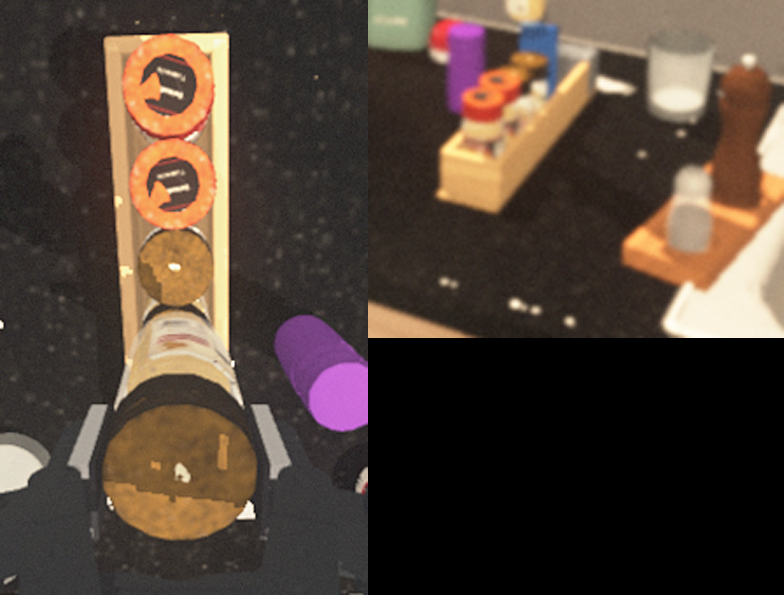

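Run:
```python
from h import *
g=lambda n,u,v,z:print(n,at('w15',150+u/1.75,v/1.75,z))
g('o1',168.5,84,.11);g('o2',173,183,.11);g('o2back',173,229,.11);g('n1',175,266,.1);g('n1back',175,306,.1);g('n2 front?',175,307,.1)
g('heldfoot',178,310,.1535);g('heldtopback',180,540,.25)
g('stop',167,45,.054)
```

```text
o1 [ 0.4448 -0.0895  0.11  ]
o2 [ 0.4892 -0.0875  0.11  ]
o2back [ 0.5117 -0.0876  0.11  ]
n1 [ 0.5322 -0.0867  0.1   ]
n1back [ 0.5546 -0.0867  0.1   ]
n2 front? [ 0.5552 -0.0867  0.1   ]
heldfoot [ 0.5433 -0.085   0.1535]
heldtopback [ 0.5855 -0.0844  0.25  ]
stop [ 0.4149 -0.0913  0.054 ]
```

Request:
carry_out:
  plan:
    - [0,0,2,0,0,0,3.8]
    - [0,0,4.1,0,0,0,3.8]
    - [0,0,4.1,0,0,0,3.8]
    - [-1,0,4.1,0,0,0,3.8]
    - [-1.7,0,4.1,0,0,0,3.8]
    - [-2.4,0,4.1,0,0,0,3.8]
    - [-3.1,0,4.1,0,0,0,3.8]
    - [-3.8,0.02,4.1,0,0,0,3.8]
    - [-4.5,0.02,4.1,0,0,0,3.8]
    - [-5.2,0.02,4.1,0,0,0,3.8]
    - [-5.7,0.02,4.1,0,0,0,3.8]
    - [-5.7,0.02,4.1,0,0,0,3.8]
    - [-5.7,0.02,4.1,0,0,0,3.8]

```text
t: 46.15
tool_pos: [0.6225, -0.0853, 0.1786]
ee_rot: [[-1.0, 0.001, -0.0], [0.001, 1.0, 0.0], [0.0, 0.0, -1.0]]
contact_force: [-3.2, 1.6, -3.2]
grip_width: 0.482
grasp_force: 62.0
```

Request:
carry_out:
  plan:
    - [0,0.1,1.5,0,0,0,3.8]
    - [0,0.1,3,0,0,0,3.8]
    - [0,0.1,4.5,0,0,0,3.8]
    - [0,0.1,6,0,0,0,3.8]
    - [0,0.1,7.5,0,0,0,3.8]
    - [0,0.1,9,0,0,0,3.8]
    - [0,0.1,10,0,0,0,3.8]
    - [0,0.1,10.7,0,0,0,3.8]
    - [0,0.1,10.7,0,0,0,3.8]

```text
t: 47.05
tool_pos: [0.6219, -0.0844, 0.0711]
ee_rot: [[-1.0, 0.001, -0.001], [0.001, 1.0, 0.0], [0.001, 0.0, -1.0]]
contact_force: [-4.2, -1.3, -4.5]
grip_width: 0.484
grasp_force: 62.1
```

Good: the jar is in place with the pusher bearing on it. I'll release it, rise and back off.

Request:
carry_out:
  plan:
    - [0,0,0.2,0,0,0,3.8]
    - [0,0,0.2,0,0,0,4.5]
    - [0,0,0.2,0,0,0,6]
    - [0,0,0.2,0,0,0,7.5]
    - [0,0,0.2,0,0,0,8.5]
    - [0,0,0.2,0,0,0,8.5]
    - [0,0,-4,0,0,0,8.5]
    - [0,0,-8,0,0,0,8.5]
    - [1,0,-12,0,0,0,8.5]
    - [4,0,-16,0,0,0,8.5]
    - [8,0,-20,0,0,0,8.5]
    - [12,0,-24,0,0,0,8.5]
    - [14,0,-27,0,0,0,8.5]
    - [14,0,-27,0,0,0,8.5]
    - [14,0,-27,0,0,0,8.5]
    - [14,0,-27,0,0,0,8.5]

```text
t: 48.65
tool_pos: [0.4825, -0.0842, 0.341]
ee_rot: [[-1.0, 0.001, -0.001], [0.001, 1.0, 0.0], [0.001, 0.0, -1.0]]
contact_force: [0.2, -0.1, -0.4]
grip_width: 0.995
grasp_force: 0.0
```

Run:
```python
from h import *
snap('wrist','w16');o=bot.get_obs();print(o['tool_pos'],o['ee_rot'][:,2],o['t'])
im=cv2.imread('pics/w16.png');h=cv2.cvtColor(im,cv2.COLOR_BGR2HSV)
k=np.ones((5,5))
for n,lo,hi,z in(('red',(0,150,120),(14,255,255),.11),('gold',(10,110,50),(22,255,200),.1),('blue',(100,120,40),(125,255,255),.134)):
  m=cv2.morphologyEx(cv2.inRange(h,lo,hi),cv2.MORPH_OPEN,k)
  for c in cv2.findContours(m,0,1)[0]:
    (u,v),r=cv2.minEnclosingCircle(c);x,y=at('w16',u,v,z)[:2]
    if -.13<y<-.05 and cv2.contourArea(c)>60: print(n,u.__round__(),round(v),round(r,1),cv2.boundingRect(c),x,y)
for x,z in((.4435,.11),(.4885,.11),(.5325,.1),(.5755,.1),(.6185,.1),(.640,.134)): print(x,proj('w16',(x,-.0907+.031*(x-.419),z)))
red=cv2.inRange(h,(0,150,120),(14,255,255));m=cv2.inRange(h,(8,90,30),(26,255,255));b=cv2.inRange(h,(100,120,40),(125,255,255))
for v in range(80,290,4): print(v,''.join('B' if b[v,u] else 'R' if red[v,u] else '#' if m[v,u] else ('.' if h[v,u,2]<60 else '+') for u in range(222,290)))
```

```text
[ 0.48247099 -0.08417667  0.34058039] [-1.75049893e-03  6.18653248e-04 -9.99998277e-01] 48.7
red 252 151 7.2 (246, 145, 12, 13) 0.4664 -0.0838
gold 250 235 24.8 (236, 211, 29, 50) 0.5963 -0.0867
gold 251 197 15.3 (236, 184, 30, 26) 0.5343 -0.0864
gold 234 118 6.4 (230, 114, 10, 10) 0.4237 -0.1078
0.4435 [247.8 134.2]
0.4885 [249.  167.4]
0.5325 [250.1 195.6]
0.5755 [251.  222.8]
0.6185 [251.9 248.4]
0.64 [252.4 273.1]
80 ..................++++........+++...................................
84 ...........................................+.++....................+
88 +.............+.....+........+......+.+....+........++..............
92 +.+..........+.+.+.+.+...++++......+..+.+.+.+.......................
96 ...+++.......++++..+....+++..+..+....+.++.....+++...................
100 .................................#..................................
104 ...########################################+++##....................
108 .###############++++++++++++++++++++++++++++++++#............++.....
112 .######################+++++++++++++++++++++++++#..++............++.
116 ######################
[... 2485 characters left out ...]
##################+##+++##....+++.......+.+
256 ..........#++++#+B+#####################++B+##+++##...+.+++.+++++++.
260 ..........#++++#+BBBBBB+++#######++++BBB+BB++#++++#.+++.+.+.+......+
264 ..........##++++BB+BBBBBBBBB+B+BBB++BBBBB+BB+#++++#.++++++.++......+
268 +.........+#++#+BBB+BB+B+BBB+B++BBB++BB+BBBB+##+++#..++++.+.......++
272 .++++++++++###+BBB+BBBBBBBBBB+BB+BB+BB+BBB+BB+++++++.++++++++.+.....
276 +++++++++++++++BBBBBBBBBBBBBBBBBBBBBBBBBBBBBB++++++..+++++++++++++..
280 +++++++++++++++++++++++++++++++++++++++++++++++++++...+.++.++.++++++
284 +++++++++++++++++++++++++++++++++++++++++++++++++++++++++++++....++.
288 ........++++++++++++++++++++++++++++++++++++++++++++++++++++++++++++
```

The five caps and the pusher sit within a pixel or two of where a closed upright row should be, so I'm handing in.

```bash
python3 -c "
from station import bot
print(bot.hand_in())"
```

```text
the job is handed in; nothing more can be done
None
```

I handed the job in at about 49 s of arm time: salt shaker and pepper mill stand in their nests, and the lane holds both red-capped jars at the front stop with all three black-capped jars close behind them, in front of the pusher; one new jar had been knocked aside mid-run and I relocated it before loading; the hand-in gave no verdict.

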